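# Load and stack the smoker box in its cradle

### The arm

A 6-joint arm with a two-finger parallel gripper is mounted at the origin on the work surface. World frame = base frame: x ahead of the robot, y to its left, z up, the work surface at z = 0. Lengths are in m, angles in rad, forces in N, time in s.
With the tool pointing down it reaches from about 0.375 to 0.9 m from the base axis. Payload 3.1 kg.
Tool frame: the origin (TCP) lies at the very end of the fingers, on their centre line; the grasp point (between the pads) lies 19 mm behind it; z points along the fingers, y is the line along which they close (so a half turn about z gives the same grasp; the last joint's range is limited). The gripper opens to 85 mm and grips with 20 to 120 N. Pads are 22 mm wide; open, the fingers measure 114 mm over their backs; the gripper's body (76 mm by 85 mm) begins 54 mm behind the grasp point. The pads swing forward as they close: fully open they stand 13 mm farther back than shut.
Start: joints at [-1.333, 0.527, 1.433, -0, 1.181, -0.178], TCP at [0.252, -0.572, 0.231] pointing down, gripper open.
Joint ranges: [-3.08, 3.08], [-0.75, 2.2], [0.22, 2.44], [-1.43, 4.57], [0, 2.65], [-2.85, 2.85]. Speed limits (rad/s): [2.79, 2.79, 3.14, 3.14, 3.14, 3.14].

### API

Orientations are given as a unit quaternion [x, y, z, w].
In Python, from station import telemetry, snapshot, ticket gives the robot as it stands.
- The arm moves only by the tool move_arm, never from a script. Its argument "commands" is text: rows parted by semicolons, each of 7 numbers parted by spaces: the shift along the tool's x, y, z in mm, then the turn, a rotation vector about the tool's x, y, z in degrees, then the opening, from -1 (shut) to 1 (fully open). A call has exactly 5 rows; each row is the pose to reach, as a shift and turn from the pose commanded when the call began, along the tool's axes at that moment; what a row does not reach only later rows make up. A row lasts 1/8 s, in which the tool goes at most 62.5 mm and 10.7 degrees, less where a joint would pass 70% of its speed; a pose out of reach is approached as far as the arm can. A call with a gripper value outside its range is refused whole. The fingers move at their own pace and stop on an object; "grip_force" is the grip in N (left out, the last holds). Time passes only in rows, so rows that repeat a pose let the fingers close, or fill a call up. It gives the time, the measured TCP pose, the force, the opening and the grip force at its end, in the units of the state.
- telemetry.sense(): the state, without advancing time (a new reading comes with each control period).
- snapshot(name): name is "scene" or "top" or "wrist"; returns a dict with "image" (384x512x3 uint8, red, green, blue), "fx", "fy", "cx", "cy" (pixels), "k1" (the pictures are not rectified: a ray, as slopes to the right and down, at radius r is drawn at 1 + k1 r^2 times it, then the intrinsics apply), "pose" (4x4, takes a point from camera to world coordinates). Camera axes: x right, y down, z forward; pixel columns grow to the right and rows downward; lengths in m; the calibration is good to about 2 mm. A picture is of the moment at which its call begins. There is no depth.
- ticket.sign_off(): hands the job in; it is judged then, once.
The state is a dict: "t": time; "q": joint angles; "qd": joint speeds; "tau": joint torques, N m; "tcp_pos": TCP position; "tool_rot": TCP orientation; "force": force on the tool from outside, world axes, zero at the start; "ft_torque": the same for the moment, N m; "finger_gap": opening from 0.0 (shut) to 1.0 (fully open); "gripper_force": force on a finger pad.
Only numpy, scipy, OpenCV 4.12 (cv2) and the standard library are available. Lean on these libraries where they do the work, as an engineer would, in place of code of your own. Each camera call takes 0.05 s, during which the arm holds its last target. There are 200 camera calls.

### The job

Get the grill's smoker box ready: set the pan squarely down in the steel cradle, tip the wood chunks out of the scoop tray into it, add every loose chunk lying on the trolley, and stand the empty tray back upright on the trolley clear of the cradle. Only then stack the riser frame squarely on the pan and the lid on the riser, each fully home inside the cradle. Leave the carafe, plates, salt cellar and corkscrew where they are.

Things in the scene. Friction and masses are not known exactly. Their poses are not given: they have to be found in the camera images.
- cradle: fixed open steel cradle: 186 x 146 mm base plate 6 mm thick with four corner angles (legs 22 mm long on the short ends, 30 mm on the long sides, 5 mm thick) that flare outward from 102 mm up to 113 mm height; pocket between the angles 166 x 126 mm. Origin: centre of its underside on the trolley top; x along the 166 mm side, z up. The pocket floor is at z = 6 mm
- pan: dark steel smoker pan, open box 160 (x) x 120 (y) mm, 50 mm high, walls 6 mm, floor 5 mm; a rib 12 mm thick (in x) and 48 mm high across the middle (along y) splits it into two bays 68 x 108 mm; a grip tab on the rib, 12 mm thick (x), 44 mm long (y), rises to 68 mm. Origin: centre of underside, z up; 0.45 to 0.7 kg. Symmetric under a half turn. In the cradle its underside is at 6 mm
- riser: dark steel riser frame, open rectangle 160 (x) x 120 (y) mm, 40 mm high, walls 6 mm, with one cross bar through the middle along y, 12 mm thick (x), its top flush with the frame at 40 mm, its underside at 26 mm (clears the pan's tab); lift it by the bar. Origin: centre of underside, z up; 0.35 kg. Seated on the pan, its underside is 56 mm above the cradle's origin
- lid: dark steel lid plate 160 (x) x 120 (y) x 8 mm with a wooden grip bar on top: 14 mm thick (x), 64 mm long (y), from 8 to 38 mm height. Origin: centre of underside, z up; 0.36 to 0.56 kg. Seated on the riser its underside is 96 mm above the cradle's origin
- tray: aluminium scoop tray 140 (x) x 84 (y) mm, floor 4 mm, back and side walls 40 mm high, 4 mm thick, open at its +x end (no lip); a wooden carrying bar bridges it at its middle (x = 0) along y: 18 mm thick (x), 84 mm long, from 84 to 100 mm height. Origin: centre of underside, z up. 0.27 to 0.39 kg. Chunks lie loose in it and slide out at a tilt of about 19 to 25 degrees
- tray_mouth (a point): middle of the tray's open edge, at floor level: 70 mm along the tray's x from its origin, 4 mm up; same axes as the tray
- chunk1: smoking-wood chunk, block 60 (x) x 32 (y) x 24 (z) mm, 45 g, starts in the scoop tray; origin at its centre; may be absent
- chunk2: smoking-wood chunk, block 60 (x) x 32 (y) x 24 (z) mm, 45 g, starts in the scoop tray; origin at its centre; may be absent
- chunk3: smoking-wood chunk, block 60 (x) x 32 (y) x 24 (z) mm, 45 g, starts in the scoop tray; origin at its centre; may be absent
- chunk4: smoking-wood chunk, block 60 (x) x 32 (y) x 24 (z) mm, 45 g, starts lying loose on the trolley, beyond the cradle; origin at its centre; may be absent
- chunk5: smoking-wood chunk, block 60 (x) x 32 (y) x 24 (z) mm, 45 g, starts lying loose on the trolley, beyond the cradle; origin at its centre; may be absent
- chunk6: smoking-wood chunk, block 60 (x) x 32 (y) x 24 (z) mm, 45 g, starts lying loose on the trolley, beyond the cradle; origin at its centre; may be absent
- carafe: clear glass carafe, 100 mm across, 205 mm tall, empty; bystander; origin: centre of underside
- plates: stack of three melamine plates, 152 mm across, 43 mm high; bystander; origin: centre of underside
- cellar: round wooden salt cellar, 90 mm across, 75 mm high; bystander; origin: centre of underside
- corkscrew: chrome lever corkscrew lying flat, about 160 x 100 mm, 24 mm high; bystander; origin: near its middle at table level
Things that resemble listed ones, but are neither listed nor needed, are in the scene too. Leave any pink look-alike of the tray alone.

How it is judged:
By the outcome, as a careful person would: the job done as asked, in the order asked, and still so for the second after the job is handed in, with the robot touching nothing.
Of chunk1, chunk2, chunk3 only 2 to 3 are there at a start; the rules pass over those that are not, and their reading is None.
Of chunk4, chunk5, chunk6 only 2 to 3 are there at a start; the rules pass over those that are not, and their reading is None.
At some moment in a run one of riser, lid, chunk4, chunk5, chunk6 may be knocked a few centimetres aside while the robot is not near it.
It also fails if it takes over 210 s, if anything falls off the work surface, if the arm or the gripper's body presses on something with over 40 N, if the wrist force passes 120 N, or if a joint passes its speed limit or range.

## Working session

There is one attempt and no reset: what is moved stays moved. The work goes in short steps, Python scripts to look and compute and a tool call to move; the robot and the scene stay as the last step left them, time stands still between calls to the robot, and variables do not carry over. Pictures are saved under pics/ and viewed, at most 14 in all, crops included, and the job is handed in when it is done.

Besides the shell and the picture viewer there is one more tool, called after ">>>" by a JSON object that holds its "op" and its "data", one argument or row to a line. move_arm: Moves the arm, as the interface text tells. Its arguments: {"type":"object","properties":{"commands":{"type":"string"},"grip_force":{"type":"number"}},"required":["commands"]}

```bash
ls; mkdir -p pics; cat > h.py <<'E'
import numpy as np, cv2, sys
from station import telemetry, snapshot, ticket
def snap(n,save=None):
    s=snapshot(n)
    if save: cv2.imwrite(f'pics/{save}.png',cv2.cvtColor(s['image'],cv2.COLOR_RGB2BGR))
    return s
def ray(s,u,v):
    K=np.array([[s['fx'],0,s['cx']],[0,s['fy'],s['cy']],[0,0,1]])
    p=cv2.undistortPoints(np.array([[[u,v]]],float),K,np.array([s['k1'],0,0,0.]))[0,0]
    # model: drawn = slope*(1+k1 r^2)
    T=np.array(s['pose']); return T[:3,3],T[:3,:3]@np.array([p[0],p[1],1])
def onz(s,u,v,z):
    o,d=ray(s,u,v); return o+d*(z-o[2])/d[2]
def tri(s1,p1,s2,p2):
    o1,d1=ray(s1,*p1);o2,d2=ray(s2,*p2)
    t=np.linalg.lstsq(np.c_[d1,-d2],o2-o1,rcond=None)[0]
    a=o1+d1*t[0];b=o2+d2*t[1]; return (a+b)/2,np.linalg.norm(a-b)
def proj(s,P):
    T=np.linalg.inv(np.array(s['pose'])); p=T[:3,:3]@np.asarray(P)+T[:3,3]; x,y=p[:2]/p[2]; f=1+s['k1']*(x*x+y*y)
    return s['fx']*x*f+s['cx'],s['fy']*y*f+s['cy']
E
python3 - <<'E'
from h import *
import pickle
np.set_printoptions(precision=4,suppress=True)
d={}
for n in ("scene","top","wrist"):
    d[n]=s=snap(n,n+'0'); print(n,s['fx'],s['cx'],s['cy'],s['k1'],np.array(s['pose']))
pickle.dump(d,open('s0.pkl','wb'))
print(telemetry.sense())
a=[cv2.imread(f'pics/{n}0.png') for n in ("scene","top")]
cv2.imwrite('pics/a.png',cv2.resize(a[0],(800,600)));cv2.imwrite('pics/b.png',cv2.resize(a[1],(800,600)))
E
```

```text
pics
scene 444.9712778479573 256.57693985518586 191.06987303872106 0.033481800645306564 [[-0.8847  0.3586 -0.2978  0.977 ]
 [ 0.4661  0.6683 -0.5798  0.9318]
 [-0.0089 -0.6517 -0.7584  1.2799]
 [ 0.      0.      0.      1.    ]]
top 347.18312313816 258.0738595021631 192.40444807832526 0.014966310871554396 [[-0.0237 -0.9964  0.0819  0.3654]
 [-0.9997  0.0241  0.0035 -0.0071]
 [-0.0055 -0.0818 -0.9966  1.3256]
 [ 0.      0.      0.      1.    ]]
wrist 300.1371051648723 250.75209728410047 194.46977834045248 -0.06310118257598984 [[ 0.4045 -0.8648 -0.2975  0.3301]
 [-0.9145 -0.3827 -0.1308 -0.5369]
 [-0.0007  0.325  -0.9457  0.3733]
 [ 0.      0.      0.      1.    ]]
{'t': 0.15, 'q': array([-1.3335,  0.5283,  1.4336,  0.    ,  1.1814, -0.1785]), 'qd': array([ 0.0004, -0.004 , -0.002 , -0.0013, -0.0008, -0.0006]), 'tau': array([  0.0007, -44.274 , -17.8276,  -0.0002,   0.0056,  -0.    ]), 'tcp_pos': array([ 0.2523, -0.5712,  0.2305]), 'tool_rot': array([ 0.9785,  0.2064, -0.    , -0.0009]), 'force': array([ 0.2579, -0.3343, -0.4775]), 'ft_torque': array([0.0088, 0.0071, 0.0524]), 'gripper_force': 0.0, 'finger_gap': 0.9987556217754568}
```

View pics/a.png

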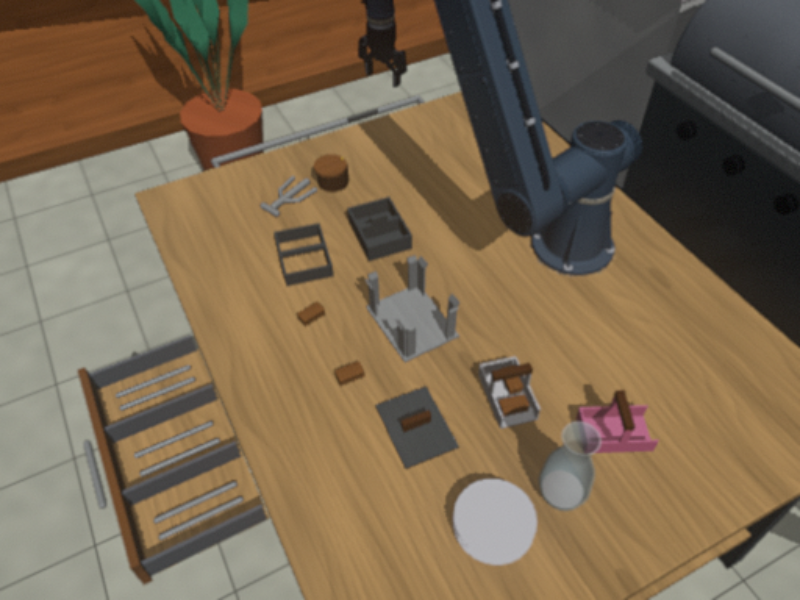

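View pics/b.png

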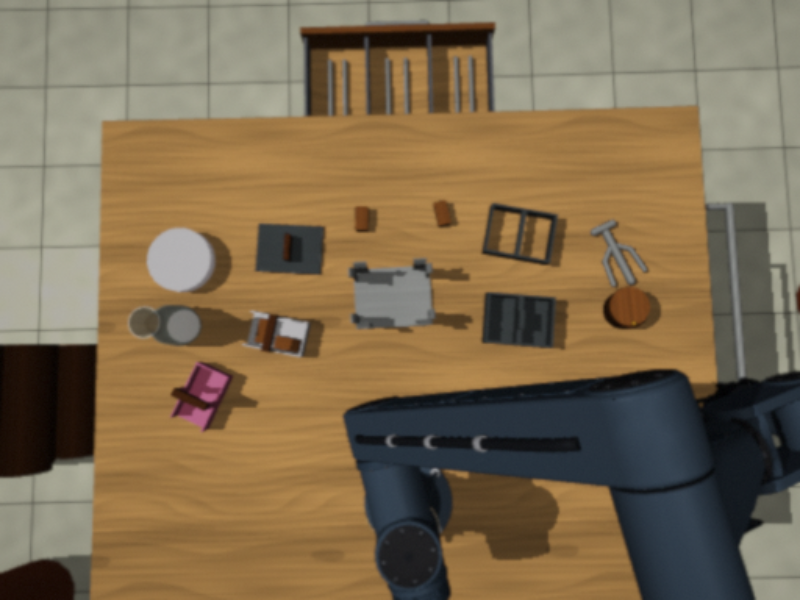

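```bash
python3 - <<'E'
from h import *
import pickle
d=pickle.load(open('s0.pkl','rb'))
t=d['top'];s=d['scene']
k=512/800
for n,u,v,z in [('pan',519,320,.05),('riser',520,233,.04),('lid',290,248,.008),('cradle',394,297,.006),('c1',362,218,.02),('c2',443,213,.02),('tray',278,333,.0),('pink',202,396,.0),('carafe',184,325,0),('plates',181,260,.04),('cellar',630,307,.07),('cork',620,252,.02)]:
    print(n,onz(t,u*k,v*k,z).round(3))
for n,u,v,z in [('pan',379,228,.05),('riser',303,255,.04),('lid',417,427,.008),('cradle',412,322,.006),('c1',349,372,.02),('c2',311,313,.02),('tray',510,392,.0)]:
    print(n,onz(s,u*k,v*k,z).round(3))
a=cv2.imread('pics/top0.png')[175:285,100:240];b=cv2.imread('pics/scene0.png')[215:295,290:430]
cv2.imwrite('pics/c.png',np.vstack([cv2.resize(x,None,fx=3,fy=3,interpolation=2) for x in(a,b)]))
E
```

```text
pan [ 0.418 -0.273  0.05 ]
riser [ 0.627 -0.286  0.04 ]
lid [0.61  0.273 0.008]
cradle [0.483 0.02  0.006]
c1 [0.678 0.094 0.02 ]
c2 [ 0.685 -0.105  0.02 ]
tray [0.402 0.305 0.   ]
pink [0.255 0.489 0.   ]
carafe [0.428 0.534 0.   ]
plates [0.581 0.527 0.04 ]
cellar [ 0.441 -0.526  0.07 ]
cork [ 0.578 -0.53   0.02 ]
pan [ 0.433 -0.245  0.05 ]
riser [ 0.638 -0.258  0.04 ]
lid [0.612 0.287 0.008]
cradle [0.488 0.035 0.006]
c1 [0.681 0.103 0.02 ]
c2 [ 0.689 -0.092  0.02 ]
tray [0.391 0.302 0.   ]
```

View pics/c.png

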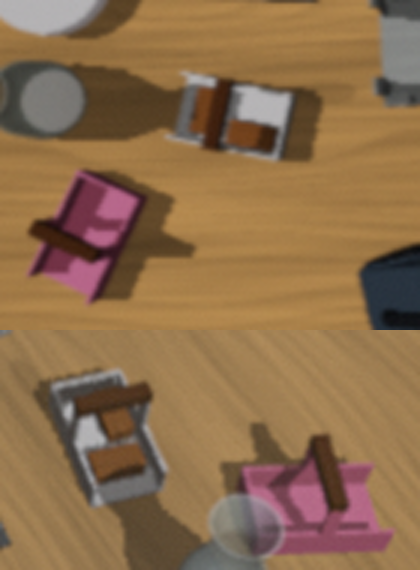

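>>> {"op": "move_arm", "data": {
  "commands": "60 -55 -12 0 0 0 1; 120 -110 -24 0 0 0 1; 182 -166 -35 0 0 0 1; 182 -166 -35 0 0 0 1; 182 -166 -35 0 0 0 1"
}}

```text
t: 0.78
tcp_pos: [0.3528, -0.3421, 0.2667]
tool_rot: [0.978, 0.209, 0.0, -0.001]
force: [0.5, -1.3, -0.0]
finger_gap: 0.999
gripper_force: 0.0
```

>>> {"op": "move_arm", "data": {
  "commands": "60 -55 -12 0 0 8 1; 120 -110 -24 0 0 16 1; 182 -166 -35 0 0 23.8 1; 182 -166 -35 0 0 23.8 1; 182 -166 -35 0 0 23.8 1"
}}

```text
t: 1.4
tcp_pos: [0.4528, -0.1185, 0.3018]
tool_rot: [1.0, 0.003, 0.001, 0.0]
force: [-0.0, -0.3, -1.0]
finger_gap: 0.999
gripper_force: 0.0
```

```bash
cat >> h.py <<'E'
import pickle
from scipy.spatial.transform import Rotation as Ro
np.set_printoptions(precision=4,suppress=True)
def state():
    st=telemetry.sense(); R=Ro.from_quat(st['tool_rot'])
    print('t',st['t'],'tcp',st['tcp_pos'],'yaw',np.degrees(np.arctan2(R.as_matrix()[1,0],R.as_matrix()[0,0])).round(2),'z',R.as_matrix()[:,2],'gap',round(st['finger_gap'],3),'gf',st['gripper_force'],'F',st['force'],'q',st['q'])
    return st['tcp_pos'],R
def down(yaw): # tool pointing down, tool x at yaw (deg)
    return Ro.from_euler('z',yaw,degrees=True)*Ro.from_quat([1,0,0,0])
def go(pos,R,frm=None):
    p,R0=frm or state()
    d=R0.inv().apply(np.asarray(pos)-p)*1000; r=(R0.inv()*R).as_rotvec(degrees=True)
    print('ROW',' '.join(f'{x:.1f}' for x in [*d,*r])); return np.asarray(pos),R
E
python3 - <<'E'
from h import *
state(); s=snap('wrist','w1'); pickle.dump(s,open('w1.pkl','wb'))
cv2.imwrite('pics/w1b.png',cv2.resize(cv2.imread('pics/w1.png'),(800,600)))
E
```

```text
t 1.4 tcp [ 0.4528 -0.1185  0.3018] yaw 0.39 z [ 0.0015 -0.0003 -1.    ] gap 0.999 gf 0.0 F [-0.0394 -0.3098 -0.9754] q [-0.4956  0.2247  1.719   0.0005  1.1965  1.0682]
```

View pics/w1b.png

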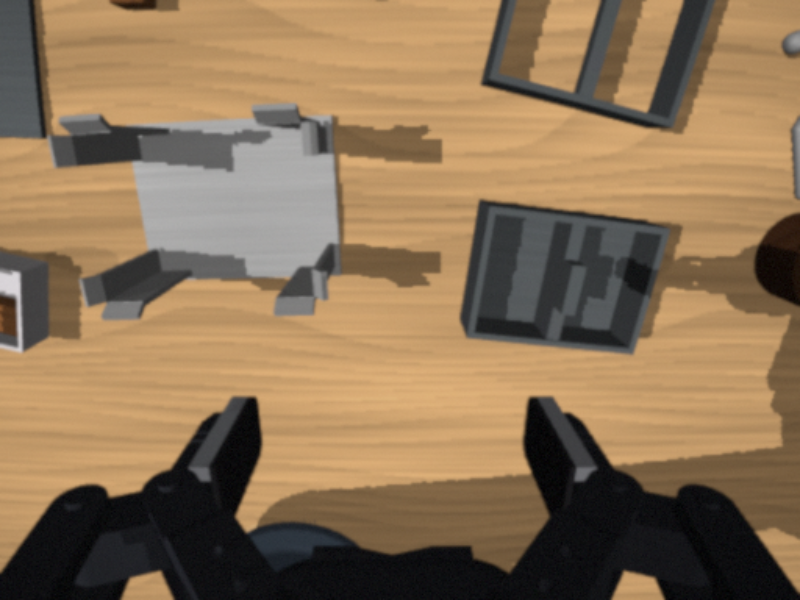

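>>> {"op": "move_arm", "data": {
  "commands": "24 -60 0 0 0 0 1; 40 -90 0 0 0 0 1; 48 -110 0 0 0 0 1; 48 -110 0 0 0 0 1; 48 -110 0 0 0 0 1"
}}

```text
t: 2.08
tcp_pos: [0.4991, -0.0129, 0.3009]
tool_rot: [1.0, -0.001, -0.0, 0.0]
force: [-0.1, 0.4, 0.7]
finger_gap: 1.0
gripper_force: 0.0
```

```bash
python3 - <<'E'
from h import *
state(); s=snap('wrist','w2'); pickle.dump(s,open('w2.pkl','wb'))
cv2.imwrite('pics/w2b.png',cv2.resize(cv2.imread('pics/w2.png'),(800,600),interpolation=2))
E
```

```text
t 2.075 tcp [ 0.4991 -0.0129  0.3009] yaw -0.1 z [-0.001  -0.0006 -1.    ] gap 1.0 gf 0.0 F [-0.0905  0.4071  0.6524] q [-0.2495  0.274   1.6504 -0.0009  1.218   1.3234]
```

View pics/w2b.png

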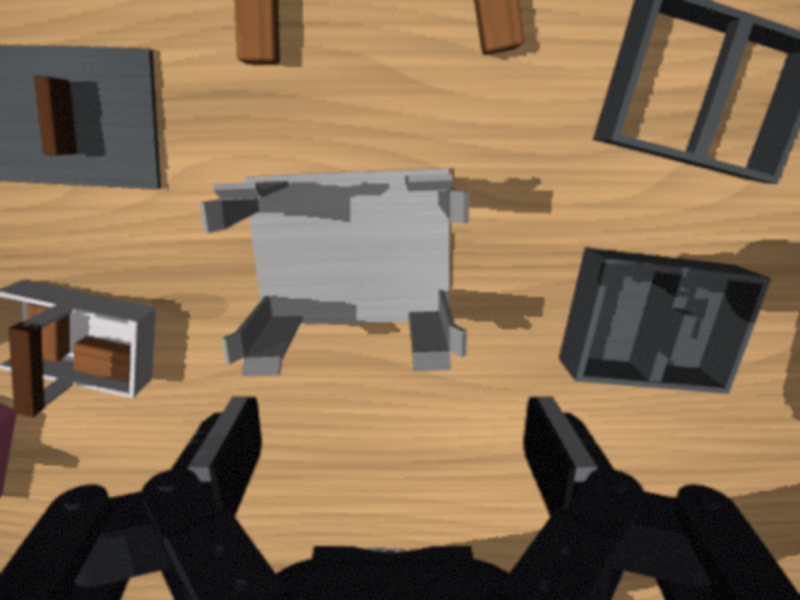

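>>> {"op": "move_arm", "data": {
  "commands": "-6 60 10 0 0 0 1; -12 120 20 0 0 0 1; -20 180 35 0 0 0 1; -29 235 50 0 0 0 1; -29 250 50 0 0 0 1"
}}

```text
t: 2.75
tcp_pos: [0.4684, -0.265, 0.2501]
tool_rot: [1.0, -0.003, -0.001, -0.0]
force: [0.1, 0.4, 0.7]
finger_gap: 1.001
gripper_force: 0.0
```

```bash
cat >> h.py <<'E'
def edge(s,p0,p1,z,w=5,n=40):
    """refine an image edge between p0,p1 (800-scale px), return world points on plane z and residual"""
    k=512/800; p0=np.array(p0)*k;p1=np.array(p1)*k; g=cv2.GaussianBlur(cv2.cvtColor(s['image'],cv2.COLOR_RGB2GRAY),(0,0),1).astype(np.float32)
    d=(p1-p0)/np.linalg.norm(p1-p0); nn=np.array([-d[1],d[0]]); o=np.arange(-w,w+.01,.25); P=[]
    for t in np.linspace(0,1,n):
        c=p0+(p1-p0)*t+nn*o[:,None]; v=cv2.remap(g,c[:,0].astype(np.float32)[None],c[:,1].astype(np.float32)[None],1)[0]
        G=np.abs(np.gradient(v)); P.append(c[G.argmax()])
    W=np.array([onz(s,*p,z)[:2] for p in P])
    vx,vy,x,y=cv2.fitLine(W.astype(np.float32),cv2.DIST_HUBER,0,1e-4,1e-4).ravel(); r=np.abs((W-[x,y])@[-vy,vx])
    return np.array([x,y],float),np.array([vx,vy],float),np.median(r)
def isect(a,b):
    t=np.linalg.solve(np.c_[a[1],-b[1]],b[0]-a[0]); return a[0]+a[1]*t[0]
def quad(E):
    """4 edges in order around -> corners, lengths, centre, yaw"""
    C=np.array([isect(E[i-1],E[i]) for i in range(4)]); L=np.linalg.norm(np.roll(C,-1,0)-C,axis=1)
    print('corners',C.round(4).tolist(),'\nlen',L.round(4),'res',[round(e[2],4) for e in E],'centre',C.mean(0),'dir0',np.degrees(np.arctan2(*(C[1]-C[0]+C[2]-C[3])[::-1])).round(2)); return C
E
python3 - <<'E'
from h import *
state(); s=snap('wrist','w3'); pickle.dump(s,open('w3.pkl','wb'))
cv2.imwrite('pics/w3b.png',cv2.resize(cv2.imread('pics/w3.png'),(800,600),interpolation=2))
s=pickle.load(open('w2.pkl','rb'))
quad([edge(s,(290,176),(400,172),.006),edge(s,(451,222),(449,288),.006),edge(s,(400,323),(300,322),.006),edge(s,(257,292),(252,222),.006)])
E
```

```text
t 2.75 tcp [ 0.4684 -0.265   0.2501] yaw -0.33 z [-0.002   0.0007 -1.    ] gap 1.001 gf 0.0 F [0.0796 0.3996 0.6681] q [-0.7221  0.3886  1.6271 -0.0008  1.1279  0.8548]
corners [[0.5496, 0.1214], [0.5531, -0.064], [0.4162, -0.0687], [0.4098, 0.1181]] 
len [0.1854 0.1369 0.187  0.1399] res [np.float64(0.0004), np.float64(0.0001), np.float64(0.0011), np.float64(0.0007)] centre [0.4822 0.0267] dir0 -88.48
```

View pics/w3b.png

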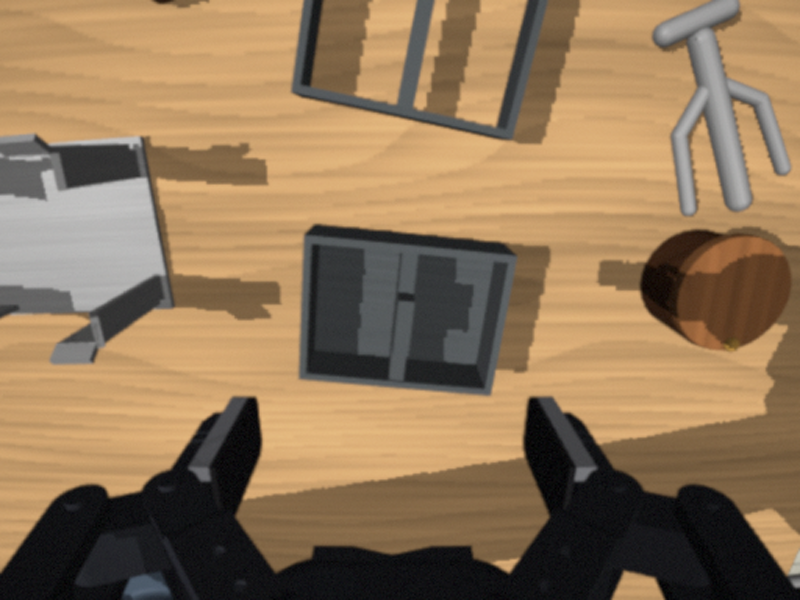

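```bash
python3 - <<'E'
from h import *
s=pickle.load(open('w3.pkl','rb'))
for z in(.05,):
  C=quad([edge(s,(325,237),(500,255),z,2),edge(s,(511,275),(495,370),z,2.5),edge(s,(480,392),(315,379),z,2.5),edge(s,(302,365),(306,250),z,2.5)])
s1=pickle.load(open('w1.pkl','rb'))
print('in w1 800px:',[np.round(np.array(proj(s1,[*c,.05]))/.64,1) for c in C])
s=pickle.load(open('w2.pkl','rb'))
for w in(2,3):
  quad([edge(s,(290,175.5),(400,171.5),.006,w),edge(s,(451,222),(449,288),.006,w),edge(s,(395,323),(310,323),.006,w),edge(s,(257,292),(252,222),.006,w)])
for n,i in(('w1',(45,110,360,345)),('w2',(190,150,490,390))):
  a=cv2.imread(f'pics/{n}b.png')[i[1]:i[3],i[0]:i[2]]; cv2.imwrite(f'pics/{n}c.png',a)
a=[cv2.resize(cv2.imread('pics/w2.png')[95:250,120:310],None,fx=4,fy=3.8,interpolation=2)]
cv2.imwrite('pics/w2c.png',a[0]);print(a[0].shape)
E
```

```text
corners [[0.4897, -0.1994], [0.4741, -0.3529], [0.3541, -0.3455], [0.3704, -0.1868]] 
len [0.1543 0.1202 0.1595 0.1199] res [np.float64(0.0003), np.float64(0.0006), np.float64(0.0004), np.float64(0.0003)] centre [ 0.4221 -0.2711] dir0 -95.83
in w1 800px: [array([489. , 205.7]), array([663.7, 227.1]), array([632.1, 354. ]), array([465.8, 337.5])]
corners [[0.554, 0.1201], [0.5629, -0.0638], [0.4176, -0.0686], [0.4087, 0.1193]] 
len [0.1841 0.1453 0.1881 0.1453] res [np.float64(0.0006), np.float64(0.0001), np.float64(0.0009), np.float64(0.0007)] centre [0.4858 0.0267] dir0 -87.25
corners [[0.5478, 0.1209], [0.57, -0.0635], [0.4175, -0.0687], [0.408, 0.1187]] 
len [0.1857 0.1526 0.1877 0.1398] res [np.float64(0.0019), np.float64(0.0001), np.float64(0.0008), np.float64(0.0007)] centre [0.4858 0.0269] dir0 -85.14
(589, 760, 3)
```

View pics/w2c.png

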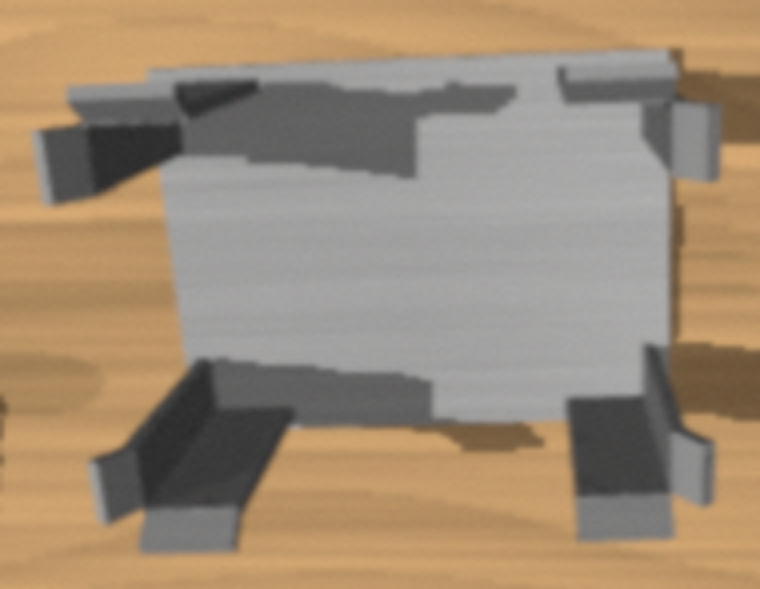

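```bash
sed -i "s/def edge(s,p0,p1,z,w=5,n=40):/def edge(s,p0,p1,z,w=5,n=40,rb=0):/; s/; g=cv2.GaussianBlur(cv2.cvtColor(s\['image'\],cv2.COLOR_RGB2GRAY),(0,0),1).astype(np.float32)/; I=s['image'].astype(np.float32); g=cv2.GaussianBlur(I[...,0]-I[...,2] if rb else I.mean(2),(0,0),1)/" h.py
python3 - <<'E'
from h import *
s=pickle.load(open('w2.pkl','rb'))
for w in(2,3,4):
  quad([edge(s,(260,177),(395,171.5),.004,w,rb=1),edge(s,(449.5,225),(449,280),.006,w,rb=1),edge(s,(400,321.4),(306,324.2),.006,w,rb=1),edge(s,(258,292),(252.5,222),.006,w,rb=1)])
s=pickle.load(open('w3.pkl','rb'))
# base edge of the pan far wall and riser front etc. for checks
for nm in('w1',):
  s=pickle.load(open(nm+'.pkl','rb'))
  C=quad([edge(s,(490,205),(660,226.5),.05,2,rb=1),edge(s,(662,240),(636,340),.05,2.5,rb=1),edge(s,(620,352),(475,338),.05,2.5,rb=1),edge(s,(469,320),(485,220),.05,2.5)])
E
```

```text
corners [[0.5564, 0.1218], [0.5636, -0.0645], [0.4162, -0.0707], [0.411, 0.1171]] 
len [0.1865 0.1476 0.1879 0.1455] res [np.float64(0.0003), np.float64(0.0001), np.float64(0.0004), np.float64(0.0003)] centre [0.4868 0.0259] dir0 -88.11
corners [[0.5565, 0.1218], [0.5635, -0.0645], [0.4162, -0.0707], [0.411, 0.1171]] 
len [0.1865 0.1474 0.1879 0.1455] res [np.float64(0.0003), np.float64(0.0001), np.float64(0.0004), np.float64(0.0003)] centre [0.4868 0.0259] dir0 -88.14
corners [[0.5565, 0.1218], [0.5635, -0.0645], [0.4162, -0.0707], [0.411, 0.1171]] 
len [0.1865 0.1474 0.1879 0.1455] res [np.float64(0.0003), np.float64(0.0001), np.float64(0.0004), np.float64(0.0003)] centre [0.4868 0.0259] dir0 -88.14
corners [[0.4927, -0.1996], [0.476, -0.3586], [0.3545, -0.3461], [0.3706, -0.1865]] 
len [0.1598 0.1221 0.1604 0.1228] res [np.float64(0.0), np.float64(0.0002), np.float64(0.0004), np.float64(0.0002)] centre [ 0.4235 -0.2727] dir0 -95.86
```

```bash
python3 - <<'E'
from h import *
f=state(); P=[.4225,-.2725]; C=[.4868,.0259]
f=go([*P,.12],down(-5.85),f); f=go([*P,.031],down(-5.85),f); f=go([*P,.17],down(-5.85),f)
f=go([.455,-.12,.17],down(-2),f);f=go([*C,.17],down(1.9),f);f=go([*C,.1],down(1.9),f)
E
```

```text
t 2.8 tcp [ 0.4694 -0.2656  0.2508] yaw -0.29 z [-0.0004 -0.0011 -1.    ] gap 0.997 gf 0.0 F [ 1.0196 -0.7791  1.3648] q [-0.7215  0.3884  1.6252 -0.0012  1.1276  0.8548]
ROW -46.8 7.0 130.8 0.1 0.0 5.6
ROW 0.0 0.0 89.0 0.0 0.0 0.0
ROW 0.0 0.0 -139.0 0.0 0.0 0.0
ROW 16.8 -155.0 0.0 0.0 0.0 -3.8
ROW 26.7 -146.9 0.0 0.0 0.0 -3.9
ROW 0.0 0.0 70.0 0.0 0.0 0.0
```

>>> {"op": "move_arm", "data": {
  "commands": "-16 2 43 0 0 2 1; -32 5 86 0 0 4 1; -47 7 131 0 0 5.6 1; -47 7 131 0 0 5.6 1; -47 7 131 0 0 5.6 1",
  "grip_force": 80
}}

```text
t: 3.42
tcp_pos: [0.4249, -0.2685, 0.1218]
tool_rot: [0.999, -0.048, 0.001, 0.001]
force: [0.4, -0.4, 0.7]
finger_gap: 1.003
gripper_force: 0.0
```

>>> {"op": "move_arm", "data": {
  "commands": "0 0 40 0 0 0 1; 0 0 75 0 0 0 1; 0 0 89 0 0 0 1; 0 0 89 0 0 0 1; 0 0 89 0 0 0 1"
}}

```text
t: 4.05
tcp_pos: [0.4245, -0.2687, 0.0327]
tool_rot: [0.999, -0.048, 0.001, 0.001]
force: [0.4, -0.2, 0.7]
finger_gap: 1.001
gripper_force: 0.0
```

>>> {"op": "move_arm", "data": {
  "commands": "0 0 0 0 0 0 -1; 0 0 0 0 0 0 -1; 0 0 0 0 0 0 -1; 0 0 0 0 0 0 -1; 0 0 0 0 0 0 -1",
  "grip_force": 80
}}

```text
t: 4.68
tcp_pos: [0.4241, -0.2692, 0.0318]
tool_rot: [0.999, -0.049, 0.001, 0.001]
force: [-0.5, -2.9, 4.7]
finger_gap: 0.133
gripper_force: 78.8
```

>>> {"op": "move_arm", "data": {
  "commands": "0 0 -10 0 0 0 -1; 0 0 -40 0 0 0 -1; 0 0 -80 0 0 0 -1; 0 0 -120 0 0 0 -1; 0 0 -139 0 0 0 -1"
}}

```text
t: 5.3
tcp_pos: [0.423, -0.267, 0.1717]
tool_rot: [0.999, -0.049, -0.0, -0.0]
force: [0.2, 0.0, -7.2]
finger_gap: 0.128
gripper_force: 79.0
```

```bash
python3 - <<'E'
from h import *
f=state(); s=snap('wrist','w4'); pickle.dump(s,open('w4.pkl','wb'))
cv2.imwrite('pics/w4b.png',cv2.resize(cv2.imread('pics/w4.png'),(800,600),interpolation=2))
C=[.4868,.0259]
f=go([.455,-.12,.17],down(-2),f);f=go([*C,.17],down(1.9),f);f=go([*C,.1],down(1.9),f)
E
```

```text
t 5.3 tcp [ 0.423  -0.267   0.1717] yaw -5.57 z [-0.      0.0006 -1.    ] gap 0.128 gf 79.02737349271774 F [ 0.218   0.0214 -7.2252] q [-0.7871  0.4496  1.8027  0.0005  0.8897  0.8805]
ROW 17.6 -149.4 1.8 -0.0 0.0 -3.6
ROW 26.7 -146.9 0.0 0.0 0.0 -3.9
ROW 0.0 0.0 70.0 0.0 0.0 0.0
```

View pics/w4b.png

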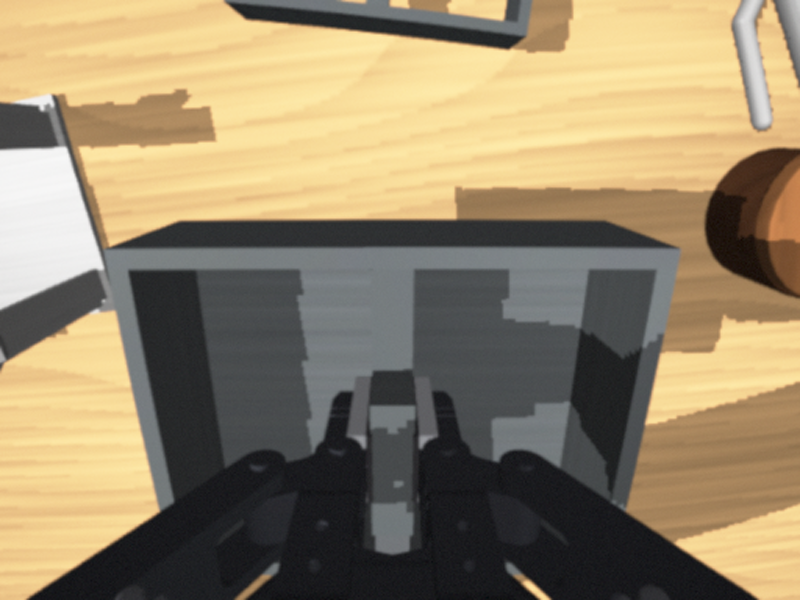

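```bash
python3 - <<'E'
from h import *
s=pickle.load(open('w4.pkl','rb')); p,R=state()
for dz in(.0175,.0185,.0195):
  L,Rr=[R.inv().apply(onz(s,u*.64,247.5*.64,p[2]+dz)-p)*1000 for u in(108,678)]
  print(dz,L,Rr)
E
```

```text
t 5.35 tcp [ 0.4237 -0.2676  0.1732] yaw -5.56 z [ 0.0019 -0.0014 -1.    ] gap 0.128 gf 79.12364535033703 F [-0.1811  1.3012 -4.409 ] q [-0.787   0.4473  1.8011  0.0005  0.8909  0.8805]
0.0175 [ 57.9196 -78.8769 -17.4728] [ 58.0042  77.8624 -17.2909]
0.0185 [ 58.1333 -78.2458 -18.4716] [ 58.2172  77.2282 -18.2912]
0.0195 [ 58.3471 -77.6147 -19.4704] [ 58.4303  76.5941 -19.2915]
```

```bash
python3 - <<'E'
from h import *
f=state();C=[.4888,.0259]
f=go([.457,-.12,.172],down(-2),f);f=go([*C,.172],down(1.9),f)
E
```

```text
t 5.35 tcp [ 0.4237 -0.2676  0.1732] yaw -5.56 z [ 0.0019 -0.0014 -1.    ] gap 0.128 gf 79.12364535033703 F [-0.1811  1.3012 -4.409 ] q [-0.787   0.4473  1.8011  0.0005  0.8909  0.8805]
ROW 18.9 -150.2 1.1 0.1 -0.1 -3.6
ROW 26.7 -146.9 0.0 0.0 0.0 -3.9
```

>>> {"op": "move_arm", "data": {
  "commands": "5 -35 0 0 0 -1 -1; 11 -80 0 0 0 -2 -1; 17 -125 0 0 0 -3 -1; 18 -149 0 0 0 -3.6 -1; 18 -149 0 0 0 -3.6 -1"
}}

```text
t: 5.98
tcp_pos: [0.4536, -0.1183, 0.169]
tool_rot: [1.0, -0.016, -0.003, -0.002]
force: [-0.6, -0.9, -7.8]
finger_gap: 0.13
gripper_force: 79.4
```

>>> {"op": "move_arm", "data": {
  "commands": "7 -40 0 0 0 -1 -1; 15 -80 0 0 0 -2 -1; 22 -120 0 0 0 -3 -1; 26.7 -147 0 0 0 -3.9 -1; 26.7 -147 0 0 0 -3.9 -1"
}}

```text
t: 6.6
tcp_pos: [0.4869, 0.0257, 0.1694]
tool_rot: [1.0, 0.018, -0.001, -0.0]
force: [0.0, -1.5, -6.2]
finger_gap: 0.134
gripper_force: 80.2
```

```bash
python3 - <<'E'
from h import *
f=state(); s=snap('wrist','w5'); pickle.dump(s,open('w5.pkl','wb'))
cv2.imwrite('pics/w5b.png',cv2.resize(cv2.imread('pics/w5.png'),(800,600),interpolation=2))
C=[.4888,.0259]
f=go([*C,.172],down(1.9),f)
E
```

```text
t 6.6 tcp [0.4869 0.0257 0.1694] yaw 2.05 z [-0.0022  0.0005 -1.    ] gap 0.134 gf 80.2125283330679 F [ 0.0419 -1.5137 -6.1812] q [-0.1771  0.4395  1.8338  0.0001  0.8705  1.3578]
ROW 1.9 -0.2 -2.6 -0.0 0.1 0.2
```

View pics/w5b.png

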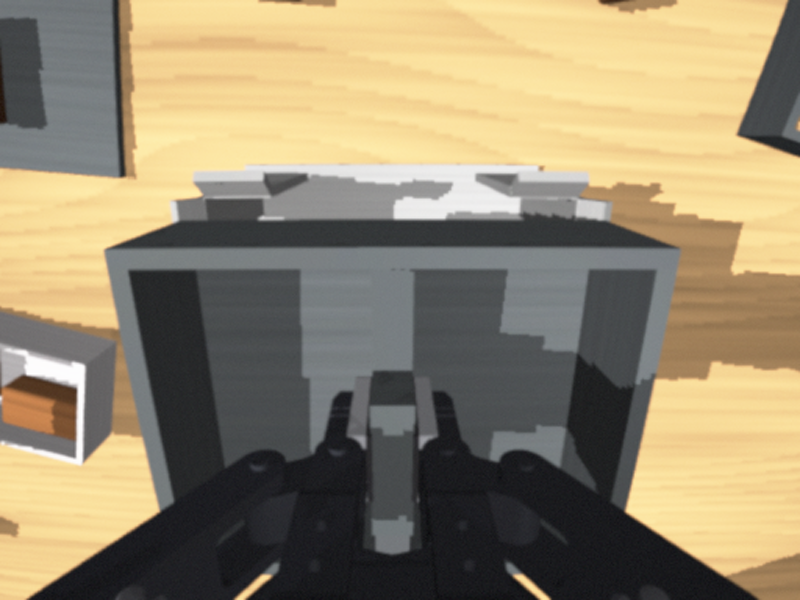

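```bash
python3 - <<'E'
from h import *
s=pickle.load(open('w5.pkl','rb'));p,R=state()
for n,u,v,z in [('flare tip',230,172,.113),('bend',230,184,.102),('tipR',550,173,.113),('bendR',550,184,.102),('panbot',391,221,p[2]-.031),('panrim',391,247.5,p[2]+.0165),('plate',391,166,.006),('L end',173,210,.113),('R end',610,210,.113)]:
  w=onz(s,u*.64,v*.64,z);print(n,w,R.inv().apply(w-p)*1000)
E
```

```text
t 6.65 tcp [0.4868 0.0246 0.1695] yaw 2.0 z [-0.0022 -0.0002 -1.    ] gap 0.13 gf 80.21365944296122 F [ 0.2803 -0.3768 -7.18  ] q [-0.1788  0.4393  1.834  -0.0007  0.8705  1.3576]
flare tip [0.5584 0.0956 0.113 ] [ 74.1606 -68.4097  56.3491]
bend [0.5525 0.0996 0.102 ] [ 68.4211 -72.6254  67.3611]
tipR [ 0.5629 -0.037   0.113 ] [73.9509 64.2122 56.3641]
bendR [ 0.5577 -0.0413  0.102 ] [68.6284 68.3112 67.3762]
panbot [0.5443 0.0283 0.1385] [57.6589 -1.6351 30.8747]
panrim [0.5447 0.0282 0.186 ] [ 57.8717  -1.5592 -16.6259]
plate [0.558 0.029 0.006] [ 71.5808  -1.8632 163.3623]
L end [0.5421 0.1214 0.113 ] [ 58.7093 -94.7624  56.3798]
R end [ 0.5489 -0.0651  0.113 ] [59.0031 91.8289 56.3996]
```

>>> {"op": "move_arm", "data": {
  "commands": "1.5 -1 0 0 0 0 -1; 1.5 -1 10 0 0 0 -1; 1.5 -1 25 0 0 0 -1; 1.5 -1 40 0 0 0 -1; 1.5 -1 50 0 0 0 -1"
}}

```text
t: 7.28
tcp_pos: [0.4885, 0.025, 0.1192]
tool_rot: [1.0, 0.016, -0.001, -0.0]
force: [0.4, -1.4, -6.1]
finger_gap: 0.132
gripper_force: 80.2
```

>>> {"op": "move_arm", "data": {
  "commands": "0 0 15 0 0 0 -1; 0 0 30 0 0 0 -1; 0 0 45 0 0 0 -1; 0 0 60 0 0 0 -1; 0 0 70 0 0 0 -1"
}}

```text
t: 7.9
tcp_pos: [0.4888, 0.0256, 0.0492]
tool_rot: [1.0, 0.017, -0.0, -0.0]
force: [-0.1, 0.6, -6.4]
finger_gap: 0.129
gripper_force: 80.2
```

>>> {"op": "move_arm", "data": {
  "commands": "0 0 4 0 0 0 -1; 0 0 8 0 0 0 -1; 0 0 11 0 0 0 -1; 0 0 12 0 0 0 -1; 0 0 12 0 0 0 -1"
}}

```text
t: 8.52
tcp_pos: [0.4892, 0.0256, 0.0385]
tool_rot: [1.0, 0.017, 0.0, 0.0]
force: [-0.6, -0.4, -6.5]
finger_gap: 0.126
gripper_force: 80.2
```

>>> {"op": "move_arm", "data": {
  "commands": "0 0 0 0 0 0 0; 0 0 0 0 0 0 1; 0 0 0 0 0 0 1; 0 0 0 0 0 0 1; 0 0 0 0 0 0 1"
}}

```text
t: 9.15
tcp_pos: [0.4891, 0.0256, 0.0384]
tool_rot: [1.0, 0.017, 0.0, 0.0]
force: [-0.2, 0.6, -0.2]
finger_gap: 1.0
gripper_force: 0.0
```

>>> {"op": "move_arm", "data": {
  "commands": "0 0 -40 0 0 0 1; 0 0 -90 0 0 0 1; 0 0 -140 0 0 0 1; 0 0 -190 0 0 0 1; 30 0 -230 0 0 0 1"
}}

```text
t: 9.78
tcp_pos: [0.5173, 0.0269, 0.2703]
tool_rot: [1.0, 0.017, -0.001, -0.0]
force: [0.9, -0.0, 0.1]
finger_gap: 1.003
gripper_force: 0.0
```

```bash
python3 - <<'E'
from h import *
f=state(); s=snap('wrist','w6'); pickle.dump(s,open('w6.pkl','wb'))
cv2.imwrite('pics/w6b.png',cv2.resize(cv2.imread('pics/w6.png'),(800,600),interpolation=2))
E
```

```text
t 9.775 tcp [0.5173 0.0269 0.2703] yaw 1.92 z [-0.001   0.0001 -1.    ] gap 1.003 gf 0.0 F [ 0.8745 -0.0285  0.1159] q [-0.1639  0.3358  1.6499 -0.0001  1.1569  1.3735]
```

View pics/w6b.png

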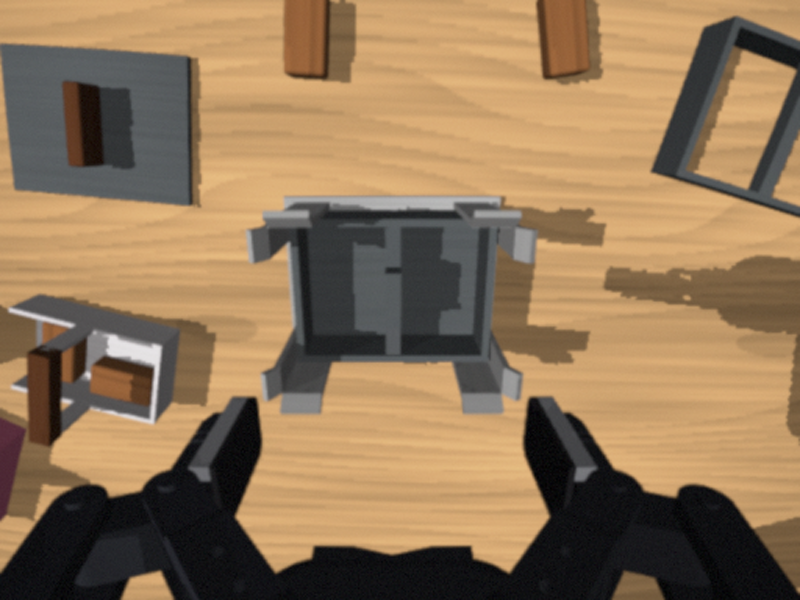

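>>> {"op": "move_arm", "data": {
  "commands": "-16 -60 0 0 0 0 1; -32 -120 0 0 0 0 1; -48 -180 0 0 0 0 1; -62 -240 0 0 0 0 1; -68 -275 0 0 0 0 1"
}}

```text
t: 10.45
tcp_pos: [0.4401, 0.3016, 0.268]
tool_rot: [1.0, 0.018, -0.0, -0.0]
force: [0.3, -0.0, -0.5]
finger_gap: 1.0
gripper_force: 0.0
```

```bash
python3 - <<'E'
from h import *
f=state(); s=snap('wrist','w7'); pickle.dump(s,open('w7.pkl','wb'))
cv2.imwrite('pics/w7b.png',cv2.resize(cv2.imread('pics/w7.png'),(800,600),interpolation=2))
E
```

```text
t 10.45 tcp [0.4401 0.3016 0.268 ] yaw 2.07 z [-0.0007  0.0002 -1.    ] gap 1.0 gf 0.0 F [ 0.2977 -0.0249 -0.5083] q [0.3909 0.3605 1.617  0.0005 1.1647 1.9254]
```

View pics/w7b.png

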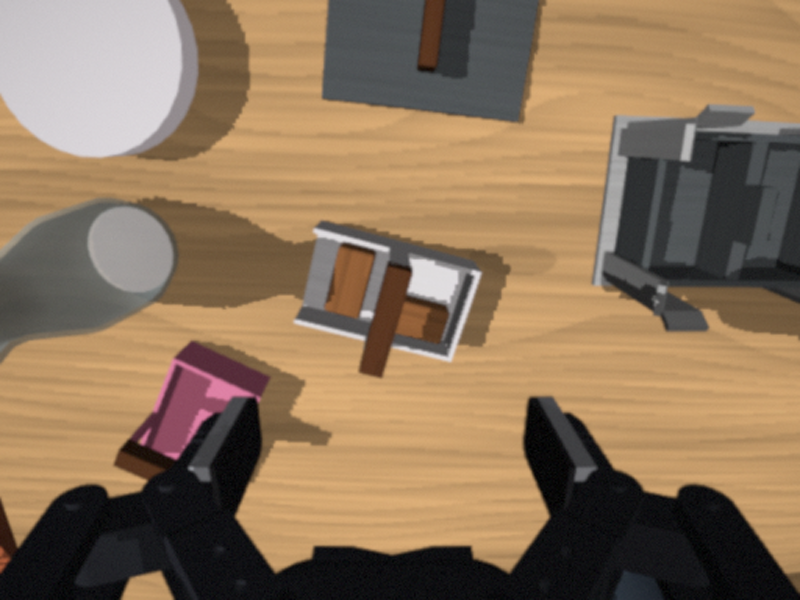

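```bash
python3 - <<'E'
from h import *
s=pickle.load(open('w7.pkl','rb'));k=.64
z=.1
C=quad([edge(s,(391,265.3),(409,267),z,2),edge(s,(409,275),(385,368),z,2),edge(s,(381,376.6),(363,373),z,2),edge(s,(363,362),(386,272),z,2)])
s6=pickle.load(open('w6.pkl','rb')); print([np.round(np.array(proj(s6,[*c,z]))/k,1) for c in C])
print('tri near/far left corner',tri(s,(360*k,373*k),s6,(28*k,440*k)),tri(s,(389*k,265*k),s6,(29*k,348*k)))
# rim z=.04
for n,u,v,zz in [('openfar',318,228,.04),('opennear',297,322,.04),('backfar',480,271,.04),('backnear',452,359,.04)]: print(n,onz(s,u*k,v*k,zz))
E
```

```text
corners [[0.4487, 0.3055], [0.4457, 0.2872], [0.3599, 0.3067], [0.3642, 0.3246]] 
len [0.0186 0.088  0.0184 0.0866] res [np.float64(0.0002), np.float64(0.0002), np.float64(0.0002), np.float64(0.0002)] centre [0.4046 0.306 ] dir0 -101.15
[array([ 24.4, 348.6]), array([ 47.5, 353.1]), array([ 48.1, 446.2]), array([ 27. , 440.7])]
tri near/far left corner (array([0.3647, 0.3225, 0.1011]), np.float64(0.0017241115946062897)) (array([0.4465, 0.3041, 0.097 ]), np.float64(0.0025620696911511313))
openfar [0.459 0.361 0.04 ]
opennear [0.3782 0.38   0.04  ]
backfar [0.4285 0.229  0.04  ]
backnear [0.3485 0.2457 0.04  ]
```

```bash
python3 - <<'E'
from h import *
f=state(); T=[.4046,.306]
f=go([*T,.15],down(-12.8),f); f=go([*T,.073],down(-12.8),f)
E
```

```text
t 10.5 tcp [0.4397 0.3047 0.2681] yaw 2.15 z [-0.0007  0.0037 -1.    ] gap 0.999 gf 0.0 F [ 0.5277  2.2814 -1.0581] q [0.3949 0.3615 1.615  0.004  1.1643 1.9267]
ROW -34.9 -2.2 118.1 -0.2 0.1 14.9
ROW 0.0 0.0 77.0 0.0 0.0 0.0
```

>>> {"op": "move_arm", "data": {
  "commands": "-12 -1 40 0 0 5 1; -24 -2 80 0 0 10 1; -35 -3 118 0 0 14.9 1; -35 -3 118 0 0 14.9 1; -35 -3 118 0 0 14.9 1"
}}

```text
t: 11.12
tcp_pos: [0.4081, 0.3013, 0.1512]
tool_rot: [0.994, -0.112, 0.001, -0.001]
force: [-0.1, 0.2, 0.3]
finger_gap: 0.999
gripper_force: 0.0
```

>>> {"op": "move_arm", "data": {
  "commands": "0 0 35 0 0 0 1; 0 0 65 0 0 0 1; 0 0 77 0 0 0 1; 0 0 77 0 0 0 1; 0 0 77 0 0 0 1"
}}

```text
t: 11.75
tcp_pos: [0.4079, 0.3015, 0.0746]
tool_rot: [0.994, -0.113, 0.001, -0.001]
force: [-0.1, 0.3, -0.1]
finger_gap: 1.003
gripper_force: 0.0
```

>>> {"op": "move_arm", "data": {
  "commands": "0 0 0 0 0 0 -1; 0 0 0 0 0 0 -1; 0 0 0 0 0 0 -1; 0 0 0 0 0 0 -1; 0 0 0 0 0 0 -1",
  "grip_force": 90
}}

```text
t: 12.38
tcp_pos: [0.4071, 0.3013, 0.0738]
tool_rot: [0.994, -0.113, 0.0, -0.0]
force: [-0.8, 0.6, 5.5]
finger_gap: 0.197
gripper_force: 88.2
```

```bash
python3 - <<'E'
from h import *
f=state()
m=np.array([0,-70,69])/1000
def pose(a,my,mz,x=.487):
    R=down(1.9)*Ro.from_euler('x',-a,degrees=True); d=Ro.from_euler('z',91.9,degrees=True).apply([1,0,0])
    M=np.array([.487,.0256,mz])+d*my; return M-R.apply(m),R
M=pose(0,-.072,.14)
f=go([f[0][0],f[0][1],f[0][2]+.14],f[1],f); f=go(*M,f)
M=f=pose(0,-.072,.12)
for a in(8,16,24,32,40,48): print(a,end=' ');go(*pose(a,-.072,.12),f)
for a in(30,36,42,48): print(a,end=' ');go(*pose(a,-.072,.12),pose(24,-.072,.12))
E
```

```text
t 12.375 tcp [0.4071 0.3013 0.0738] yaw -12.99 z [ 0.0011  0.0007 -1.    ] gap 0.197 gf 88.2182765007019 F [-0.7874  0.5984  5.5264] q [0.4161 0.627  1.8577 0.0004 0.6556 2.2133]
ROW 0.1 -0.1 -140.0 0.0 0.0 0.0
ROW 176.3 388.0 4.6 -0.0 -0.1 -14.9
8 ROW 0.0 -10.3 -9.1 -8.0 0.0 0.0
16 ROW 0.0 -21.7 -16.6 -16.0 -0.0 0.0
24 ROW 0.0 -34.1 -22.5 -24.0 -0.0 0.0
32 ROW 0.0 -47.2 -26.6 -32.0 0.0 0.0
40 ROW 0.0 -60.7 -28.9 -40.0 0.0 0.0
48 ROW 0.0 -74.4 -29.2 -48.0 0.0 0.0
30 ROW -0.0 -7.6 -6.9 -6.0 0.0 -0.0
36 ROW 0.0 -15.9 -13.0 -12.0 0.0 -0.0
42 ROW 0.0 -24.7 -18.3 -18.0 0.0 -0.0
48 ROW 0.0 -34.1 -22.5 -24.0 0.0 -0.0
```

>>> {"op": "move_arm", "data": {
  "commands": "0 0 -15 0 0 0 -1; 0 0 -50 0 0 0 -1; 0 0 -95 0 0 0 -1; 0 0 -130 0 0 0 -1; 0 0 -140 0 0 0 -1"
}}

```text
t: 13.0
tcp_pos: [0.4073, 0.3012, 0.2154]
tool_rot: [0.994, -0.113, 0.002, -0.001]
force: [0.4, 0.1, -3.2]
finger_gap: 0.193
gripper_force: 88.4
```

>>> {"op": "move_arm", "data": {
  "commands": "4 9 0 0 0 0 -1; 12 27 0 0 0 0 -1; 25 55 0 0 0 0 -1; 39 86 0 0 0 0 -1; 55 121 0 0 0 0 -1"
}}

```text
t: 13.62
tcp_pos: [0.4316, 0.169, 0.2112]
tool_rot: [0.994, -0.113, -0.002, 0.001]
force: [1.1, -0.2, -4.5]
finger_gap: 0.193
gripper_force: 88.4
```

>>> {"op": "move_arm", "data": {
  "commands": "16 35 0 0 0 0 -1; 31 69 0 0 0 0 -1; 47 104 0 0 0 0 -1; 63 138 0 0 0 0 -1; 78 173 0 0 0 0 -1"
}}

```text
t: 14.25
tcp_pos: [0.4687, -0.0168, 0.2112]
tool_rot: [0.994, -0.113, -0.002, -0.0]
force: [0.3, -0.3, -3.1]
finger_gap: 0.195
gripper_force: 88.4
```

>>> {"op": "move_arm", "data": {
  "commands": "15 33 0 0 0 -4 -1; 27 60 0 0 0 -8 -1; 36 79 0 0 0 -12 -1; 41 90 3 0 0 -14.9 -1; 43 94 5 0 0 -14.9 -1"
}}

```text
t: 14.88
tcp_pos: [0.4896, -0.1172, 0.2062]
tool_rot: [1.0, 0.016, -0.002, -0.001]
force: [-0.2, 0.9, -3.5]
finger_gap: 0.194
gripper_force: 88.4
```

```bash
cat > pose.py <<'E'
from h import *
m=np.array([0,-70,69])/1000
def pose(a,my,mz):
    R=down(1.9)*Ro.from_euler('x',-a,degrees=True); d=Ro.from_euler('z',91.9,degrees=True).apply([1,0,0])
    return np.array([.487,.0256,mz])+d*my-R.apply(m),R
E
python3 - <<'E'
from pose import *
f=state(); s=snap('wrist','w8'); pickle.dump(s,open('w8.pkl','wb'))
cv2.imwrite('pics/w8b.png',cv2.resize(cv2.imread('pics/w8.png'),(800,600),interpolation=2))
go(*pose(0,-.072,.12),f); go(*pose(16,-.072,.12),f)
E
```

```text
t 14.875 tcp [ 0.4896 -0.1172  0.2062] yaw 1.8 z [-0.0044  0.002  -1.    ] gap 0.194 gf 88.4388256072998 F [-0.2417  0.9337 -3.5432] q [-0.4572  0.4021  1.7576 -0.0002  0.9867  1.0823]
ROW 2.2 -0.8 17.2 -0.1 0.2 -0.1
ROW 2.1 -22.5 0.6 -16.1 0.3 -0.1
```

View pics/w8b.png

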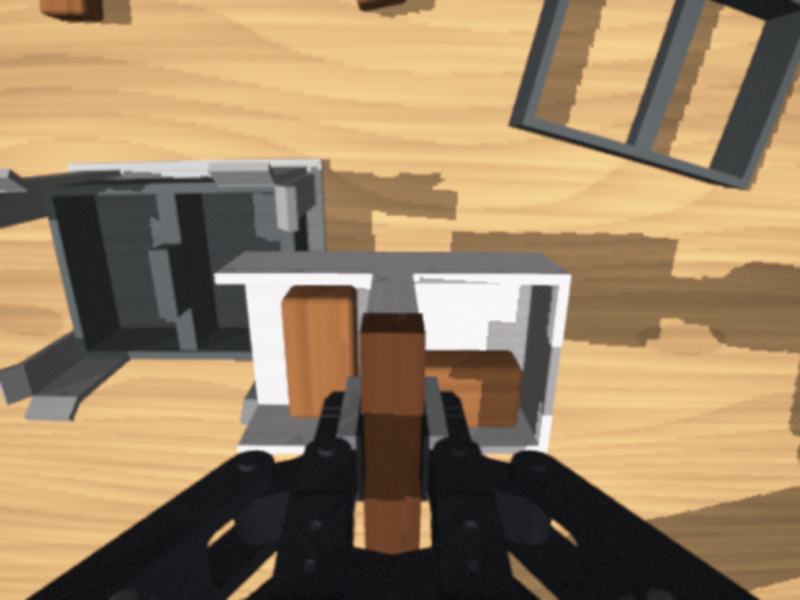

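>>> {"op": "move_arm", "data": {
  "commands": "1 -6 0 -4 0 0 -1; 2 -12 0 -8 0 0 -1; 3 -18 0 -12 0 0 -1; 4 -22.5 0.6 -16 0.3 0 -1; 4 -22.5 0.6 -16 0.3 0 -1"
}}

```text
t: 15.55
tcp_pos: [0.4929, -0.0919, 0.2065]
tool_rot: [0.99, 0.018, 0.003, 0.138]
force: [-0.4, 0.6, -2.6]
finger_gap: 0.193
gripper_force: 88.5
```

```bash
python3 - <<'E'
from pose import *
f=state(); p,R=pose(16,-.072,.12); print('want',p)
for a0 in(16,26,36):
  f=pose(a0,-.072,.12); print(a0)
  for a in range(a0+2,a0+12,2): go(*pose(a,-.072,.12),f)
E
```

```text
t 15.55 tcp [ 0.4929 -0.0919  0.2065] yaw 2.1 z [ 0.0116 -0.2732 -0.9619] gap 0.193 gf 88.46540451049805 F [-0.4383  0.5595 -2.5677] q [-0.2509  0.3997  1.805  -0.3451  0.8847  1.4966]
want [ 0.491  -0.0946  0.2056]
16
ROW 0.0 -2.5 -2.4 -2.0 0.0 0.0
ROW 0.0 -5.0 -4.7 -4.0 0.0 -0.0
ROW -0.0 -7.6 -6.9 -6.0 0.0 0.0
ROW -0.0 -10.3 -9.1 -8.0 -0.0 -0.0
ROW 0.0 -13.0 -11.1 -10.0 0.0 -0.0
26
ROW 0.0 -2.5 -2.4 -2.0 -0.0 -0.0
ROW -0.0 -5.0 -4.7 -4.0 0.0 0.0
ROW -0.0 -7.6 -6.9 -6.0 0.0 0.0
ROW -0.0 -10.3 -9.1 -8.0 0.0 0.0
ROW 0.0 -13.0 -11.1 -10.0 0.0 -0.0
36
ROW -0.0 -2.5 -2.4 -2.0 -0.0 0.0
ROW -0.0 -5.0 -4.7 -4.0 0.0 0.0
ROW -0.0 -7.6 -6.9 -6.0 -0.0 0.0
ROW -0.0 -10.3 -9.1 -8.0 -0.0 0.0
ROW -0.0 -13.0 -11.1 -10.0 0.0 0.0
```

>>> {"op": "move_arm", "data": {
  "commands": "0 -2.5 -2.4 -2 0 0 -1; 0 -5 -4.7 -4 0 0 -1; 0 -7.6 -6.9 -6 0 0 -1; 0 -10.3 -9.1 -8 0 0 -1; 0 -10.3 -9.1 -8 0 0 -1"
}}

```text
t: 16.18
tcp_pos: [0.4935, -0.0813, 0.2131]
tool_rot: [0.978, 0.016, 0.005, 0.207]
force: [0.7, -0.1, -3.1]
finger_gap: 0.19
gripper_force: 88.5
```

>>> {"op": "move_arm", "data": {
  "commands": "0 0 0 0 0 0 -1; 0 -1.2 -1.2 -1 0 0 -1; 0 -1.2 -1.2 -1 0 0 -1; 0 -2.5 -2.4 -2 0 0 -1; 0 -2.5 -2.4 -2 0 0 -1"
}}

```text
t: 16.8
tcp_pos: [0.4937, -0.078, 0.2147]
tool_rot: [0.974, 0.016, 0.006, 0.225]
force: [-0.3, -0.8, -2.7]
finger_gap: 0.192
gripper_force: 88.6
```

>>> {"op": "move_arm", "data": {
  "commands": "0 0 0 0 0 0 -1; 0 -2.5 -2.4 -2 0 0 -1; 0 -2.5 -2.4 -2 0 0 -1; 0 -5 -4.7 -4 0 0 -1; 0 -5 -4.7 -4 0 0 -1"
}}

```text
t: 17.42
tcp_pos: [0.4935, -0.0714, 0.2166]
tool_rot: [0.966, 0.016, 0.007, 0.258]
force: [0.2, -0.2, -2.5]
finger_gap: 0.192
gripper_force: 88.6
```

>>> {"op": "move_arm", "data": {
  "commands": "0 -2.5 -2.4 -2 0 0 -1; 0 -5 -4.7 -4 0 0 -1; 0 -7.6 -6.9 -6 0 0 -1; 0 -10.3 -9.1 -8 0 0 -1; 0 -13 -11.1 -10 0 0 -1"
}}

```text
t: 18.05
tcp_pos: [0.4933, -0.055, 0.22]
tool_rot: [0.94, 0.015, 0.009, 0.342]
force: [-0.2, -0.5, -2.9]
finger_gap: 0.189
gripper_force: 88.7
```

```bash
python3 - <<'E'
from h import *
f=state(); s=snap('wrist','w9'); pickle.dump(s,open('w9.pkl','wb')); s2=snap('scene','sc9')
a=cv2.resize(cv2.imread('pics/w9.png'),(400,300),interpolation=3);b=cv2.resize(cv2.imread('pics/sc9.png')[130:280,200:400],(400,300),interpolation=2)
cv2.imwrite('pics/w9b.png',np.hstack([a,b]))
E
```

```text
t 18.05 tcp [ 0.4933 -0.055   0.22  ] yaw 1.95 z [ 0.0263 -0.642  -0.7663] gap 0.189 gf 88.66444945335388 F [-0.2356 -0.4527 -2.9157] q [ 0.05    0.4882  1.8125 -0.8408  1.0396  2.1067]
```

View pics/w9b.png

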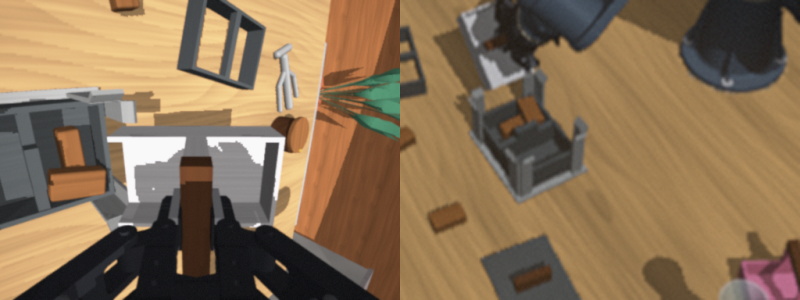

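```bash
python3 - <<'E'
from h import *
f=state()
f=go([.48,-.14,.235],down(1.9),f); f=go([.41,-.265,.2],down(1.9),f); f=go([.41,-.265,.076],down(1.9),f)
E
```

```text
t 18.15 tcp [ 0.4931 -0.0545  0.2194] yaw 2.02 z [ 0.0261 -0.6412 -0.7669] gap 0.192 gf 88.67301106452942 F [-0.2047  0.1377 -2.821 ] q [ 0.0507  0.4887  1.8128 -0.8399  1.039   2.1056]
ROW -16.0 75.2 42.6 39.9 -0.3 0.0
ROW -74.1 122.6 35.0 0.0 0.0 0.0
ROW 0.0 0.0 124.0 0.0 0.0 0.0
```

>>> {"op": "move_arm", "data": {
  "commands": "-2 12 2 8 0 0 -1; -5 28 10 16 0 0 -1; -9 44 20 24 0 0 -1; -13 60 32 32 -0.3 0 -1; -16 75 42.6 40 -0.3 0 -1"
}}

```text
t: 18.77
tcp_pos: [0.4796, -0.1417, 0.2365]
tool_rot: [1.0, 0.017, 0.001, -0.002]
force: [-0.2, 0.2, -4.3]
finger_gap: 0.191
gripper_force: 88.7
```

>>> {"op": "move_arm", "data": {
  "commands": "-18 30 5 0 0 0 -1; -36 60 12 0 0 0 -1; -54 90 24 0 0 0 -1; -70 116 35 0 0 0 -1; -74 122 35 0 0 0 -1"
}}

```text
t: 19.4
tcp_pos: [0.4084, -0.2664, 0.2]
tool_rot: [1.0, 0.015, -0.0, -0.0]
force: [-0.6, 0.4, -3.1]
finger_gap: 0.195
gripper_force: 88.8
```

>>> {"op": "move_arm", "data": {
  "commands": "0 0 30 0 0 0 -1; 0 0 60 0 0 0 -1; 0 0 90 0 0 0 -1; 0 0 110 0 0 0 -1; 0 0 115 0 0 0 -1"
}}

```text
t: 20.02
tcp_pos: [0.4097, -0.2642, 0.0848]
tool_rot: [1.0, 0.017, -0.0, -0.001]
force: [-0.2, -0.1, -1.6]
finger_gap: 0.193
gripper_force: 88.6
```

```bash
python3 - <<'E'
from h import *
f=state(); go([f[0][0],f[0][1],.0745],down(1.9),f)
E
```

```text
t 20.025 tcp [ 0.4097 -0.2642  0.0848] yaw 1.91 z [-0.0008  0.0014 -1.    ] gap 0.193 gf 88.6422049999237 F [-0.2086 -0.066  -1.5726] q [-0.8026  0.5921  1.8975  0.0006  0.6535  0.7343]
ROW 0.0 0.0 10.3 -0.1 0.0 0.0
```

Set down, release, rise, then go look at loose chunks.

>>> {"op": "move_arm", "data": {
  "commands": "0 0 4 0 0 0 -1; 0 0 7 0 0 0 -1; 0 0 9.5 0 0 0 -1; 0 0 10.5 0 0 0 -1; 0 0 10.5 0 0 0 -1"
}}

```text
t: 20.65
tcp_pos: [0.4099, -0.2647, 0.075]
tool_rot: [1.0, 0.016, 0.0, 0.0]
force: [0.4, -0.3, -2.6]
finger_gap: 0.2
gripper_force: 88.6
```

>>> {"op": "move_arm", "data": {
  "commands": "0 0 0 0 0 0 0; 0 0 0 0 0 0 1; 0 0 0 0 0 0 1; 0 0 0 0 0 0 1; 0 0 0 0 0 0 1"
}}

```text
t: 21.28
tcp_pos: [0.4099, -0.2647, 0.0749]
tool_rot: [1.0, 0.016, 0.0, 0.0]
force: [0.1, -0.5, -0.8]
finger_gap: 1.001
gripper_force: 0.0
```

>>> {"op": "move_arm", "data": {
  "commands": "0 0 -40 0 0 0 1; 0 0 -90 0 0 0 1; 0 0 -140 0 0 0 1; 0 0 -180 0 0 0 1; 0 0 -200 0 0 0 1"
}}

```text
t: 21.9
tcp_pos: [0.4104, -0.2652, 0.2775]
tool_rot: [1.0, 0.016, 0.002, 0.002]
force: [0.4, 0.2, -0.2]
finger_gap: 1.002
gripper_force: 0.0
```

```bash
python3 - <<'E'
from h import *
f=state(); s=snap('wrist','w10'); pickle.dump(s,open('w10.pkl','wb'))
f=go([.68,-.0,.27],down(1.9),f)
E
```

```text
t 21.9 tcp [ 0.4104 -0.2652  0.2775] yaw 1.87 z [ 0.0033 -0.003  -1.    ] gap 1.002 gf 0.0 F [ 0.3682  0.1677 -0.2498] q [-0.803   0.2827  1.7107  0.0003  1.1438  0.7349]
ROW 278.1 -256.2 7.5 0.2 -0.2 -0.0
```

>>> {"op": "move_arm", "data": {
  "commands": "35 -32 0 0 0 0 1; 75 -70 0 0 0 0 1; 115 -107 0 0 0 0 1; 150 -140 4 0 0 0 1; 155 -145 7 0 0 0 1"
}}

```text
t: 22.58
tcp_pos: [0.5611, -0.1123, 0.2667]
tool_rot: [1.0, 0.018, -0.0, -0.0]
force: [-1.0, 0.4, -0.4]
finger_gap: 1.001
gripper_force: 0.0
```

>>> {"op": "move_arm", "data": {
  "commands": "35 -32 0 0 0 0 1; 75 -70 0 0 0 0 1; 115 -100 0 0 0 0 1; 135 -111 0 0 0 0 1; 135 -111 0 0 0 0 1"
}}

```text
t: 23.2
tcp_pos: [0.6914, 0.0007, 0.2665]
tool_rot: [1.0, 0.017, -0.001, 0.0]
force: [-0.6, -1.3, -0.0]
finger_gap: 1.001
gripper_force: 0.0
```

```bash
cat > chunks.py <<'E'
from h import *
def chunks(s,z=.024,amin=150):
    h=cv2.cvtColor(s['image'],cv2.COLOR_RGB2HSV); I=s['image'].astype(int)
    ratio=I[...,0]/(I[...,2]+1.)
    m=((ratio>2.4)&(I[...,0]>60)).astype(np.uint8); m=cv2.morphologyEx(m,cv2.MORPH_OPEN,np.ones((3,3)))
    for c in cv2.findContours(m,cv2.RETR_EXTERNAL,cv2.CHAIN_APPROX_NONE)[0]:
        if cv2.contourArea(c)<amin: continue
        W=np.array([onz(s,*p[0],z)[:2] for p in c]).astype(np.float32)
        r=cv2.minAreaRect(W*1000); B=cv2.boxPoints(r); e=[B[1]-B[0],B[2]-B[1]]; l=max(e,key=np.linalg.norm)
        print('px',cv2.boundingRect(c),'area',cv2.contourArea(c),'ctr',np.array(r[0])/1000,'size',np.round(r[1],1),'long dir',np.degrees(np.arctan2(l[1],l[0])).round(1),'rgb',I[int(c[:,0,1].mean()),int(c[:,0,0].mean())])
E
python3 - <<'E'
from chunks import *
f=state(); s=snap('wrist','w11'); pickle.dump(s,open('w11.pkl','wb')); chunks(s)
I=s['image']; print(I[60,256],I[120,100])
E
```

```text
t 23.2 tcp [0.6914 0.0007 0.2665] yaw 1.92 z [-0.0015 -0.0002 -1.    ] gap 1.001 gf 0.0 F [-0.5844 -1.276  -0.0195] q [-0.16    0.5899  1.2088 -0.0004  1.3444  1.3773]
px (236, 313, 42, 22) area 647.5 ctr [ 0.423  -0.0161] size [66.7 37. ] long dir 82.7 rgb [138  90  54]
px (251, 277, 14, 31) area 345.5 ctr [ 0.4841 -0.0166] size [56.2 20.4] long dir 2.9 rgb [144  94  57]
px (43, 192, 11, 40) area 231.5 ctr [0.6072 0.2874] size [10.8 61.6] long dir -4.6 rgb [89 54 34]
px (166, 142, 24, 44) area 922.5 ctr [0.6826 0.0968] size [30.1 58.9] long dir -1.7 rgb [149  97  57]
px (311, 141, 28, 44) area 950.0 ctr [ 0.6908 -0.0972] size [58.2 31.8] long dir 12.0 rgb [152  99  59]
[202 160 110] [208 163 113]
```

```bash
python3 - <<'E'
from h import *
f=state()
f=go([.6826,.0968,.10],down(-1.7),f); f=go([.6826,.0968,.004],down(-1.7),f); f=go([.6826,.0968,.17],down(-1.7),f); f=go([.5742,.0808,.17],down(45),f); f=go([.4657,.0649,.17],down(91.9),f)
E
```

```text
t 23.25 tcp [0.6904 0.     0.2666] yaw 1.87 z [-0.0026 -0.0004 -1.    ] gap 0.996 gf 0.0 F [-0.2741  0.0498 -0.1287] q [-0.1611  0.5888  1.2106 -0.0008  1.3447  1.3773]
ROW -4.2 -97.0 166.6 0.0 0.1 3.6
ROW 0.0 0.0 96.0 0.0 0.0 0.0
ROW 0.0 0.0 -166.0 0.0 0.0 0.0
ROW -107.9 19.2 0.0 0.0 0.0 -46.7
ROW -88.0 -65.5 0.0 0.0 0.0 -46.9
```

>>> {"op": "move_arm", "data": {
  "commands": "-2 -40 50 0 0 1.5 1; -4 -75 100 0 0 3 1; -4 -97 145 0 0 3.6 1; -4 -97 166 0 0 3.6 1; -4 -97 166 0 0 3.6 1",
  "grip_force": 45
}}

```text
t: 23.88
tcp_pos: [0.6814, 0.0962, 0.0997]
tool_rot: [1.0, -0.016, -0.003, 0.0]
force: [1.4, -1.3, 0.3]
finger_gap: 0.997
gripper_force: 0.0
```

```bash
python3 - <<'E'
from chunks import *
f=state(); s=snap('wrist','w12'); pickle.dump(s,open('w12.pkl','wb')); chunks(s)
E
```

```text
t 23.875 tcp [0.6814 0.0962 0.0997] yaw -1.79 z [-0.0061 -0.0003 -1.    ] gap 0.997 gf 0.0 F [ 1.3884 -1.287   0.2524] q [-0.0215  0.7643  1.3573 -0.0005  1.026   1.5808]
px (28, 261, 22, 52) area 494.0 ctr [0.6072 0.2902] size [11.3 55.8] long dir -4.0 rgb [79 48 29]
px (229, 168, 40, 71) area 2571.5 ctr [0.6825 0.0982] size [30.  58.4] long dir -1.8 rgb [137  89  53]
px (460, 149, 52, 75) area 2484.5 ctr [ 0.6916 -0.0912] size [63.6 42.8] long dir 11.6 rgb [77 49 28]
```

>>> {"op": "move_arm", "data": {
  "commands": "0 1 40 0 0 0 1; 0 1 75 0 0 0 1; 0 1 94 0 0 0 1; 0 1 95 0 0 0 1; 0 1 95 0 0 0 1"
}}

```text
t: 24.55
tcp_pos: [0.6856, 0.0961, 0.0087]
tool_rot: [1.0, -0.015, 0.002, 0.0]
force: [0.8, -0.4, 0.2]
finger_gap: 1.0
gripper_force: 0.0
```

>>> {"op": "move_arm", "data": {
  "commands": "0 0 0 0 0 0 -1; 0 0 0 0 0 0 -1; 0 0 0 0 0 0 -1; 0 0 0 0 0 0 -1; 0 0 0 0 0 0 -1",
  "grip_force": 45
}}

```text
t: 25.18
tcp_pos: [0.6848, 0.0965, 0.0077]
tool_rot: [1.0, -0.015, 0.001, -0.0]
force: [-1.0, 1.3, 4.8]
finger_gap: 0.357
gripper_force: 46.2
```

>>> {"op": "move_arm", "data": {
  "commands": "0 0 -20 0 0 0 -1; 0 0 -60 0 0 0 -1; 0 0 -105 0 0 0 -1; 0 0 -150 0 0 0 -1; 0 0 -166 0 0 0 -1"
}}

```text
t: 25.8
tcp_pos: [0.6859, 0.0965, 0.1773]
tool_rot: [1.0, -0.015, 0.003, 0.0]
force: [-0.2, -0.3, -0.8]
finger_gap: 0.364
gripper_force: 45.7
```

>>> {"op": "move_arm", "data": {
  "commands": "-22 4 0 0 0 -9 -1; -44 8 0 0 0 -18 -1; -66 12 0 0 0 -28 -1; -88 16 0 0 0 -38 -1; -108 19 0 0 0 -46.7 -1"
}}

```text
t: 26.42
tcp_pos: [0.5737, 0.0806, 0.1719]
tool_rot: [0.923, 0.385, -0.001, -0.001]
force: [0.1, -0.4, -0.3]
finger_gap: 0.36
gripper_force: 45.7
```

>>> {"op": "move_arm", "data": {
  "commands": "-18 -13 0 0 0 -10 -1; -36 -26 0 0 0 -20 -1; -54 -40 0 0 0 -30 -1; -72 -53 0 0 0 -40 -1; -88 -65.5 0 0 0 -46.9 -1"
}}

```text
t: 27.05
tcp_pos: [0.4653, 0.0649, 0.1722]
tool_rot: [0.694, 0.72, -0.001, -0.001]
force: [0.6, 0.4, -0.6]
finger_gap: 0.361
gripper_force: 45.7
```

```bash
python3 - <<'E'
from chunks import *
f=state(); s=snap('wrist','w13'); pickle.dump(s,open('w13.pkl','wb')); chunks(s,.04)
go([.4657,.0649,.062],down(91.9),f)
E
```

```text
t 27.05 tcp [0.4653 0.0649 0.1722] yaw 92.1 z [-0.0022  0.0003 -1.    ] gap 0.361 gf 45.687634348869324 F [ 0.5639  0.3618 -0.6317] q [-0.1     0.4147  1.8734  0.      0.8557 -0.1368]
px (398, 291, 51, 33) area 1166.0 ctr [ 0.6713 -0.0773] size [59.2 43.8] long dir 13.5 rgb [157 103  62]
px (219, 211, 64, 114) area 6551.5 ctr [ 0.4695 -0.0336] size [ 65.9 141.8] long dir -88.3 rgb [159 103  61]
ROW -0.0 0.7 110.2 -0.1 -0.0 0.2
```

>>> {"op": "move_arm", "data": {
  "commands": "0 0.5 30 0 0 0 -1; 0 0.5 65 0 0 0 -1; 0 0.5 95 0 0 0 -1; 0 0.5 110 0 0 0 -1; 0 0.5 110 0 0 0 -1"
}}

```text
t: 27.72
tcp_pos: [0.4672, 0.0655, 0.0618]
tool_rot: [0.696, 0.718, -0.0, -0.001]
force: [-0.3, 0.3, 0.4]
finger_gap: 0.36
gripper_force: 55.4
```

>>> {"op": "move_arm", "data": {
  "commands": "0 0 0 0 0 0 0.1; 0 0 0 0 0 0 0.1; 0 0 0 0 0 0 0.1; 0 0 0 0 0 0 0.1; 0 0 0 0 0 0 0.1"
}}

```text
t: 28.35
tcp_pos: [0.4677, 0.0648, 0.063]
tool_rot: [0.696, 0.718, 0.0, 0.0]
force: [-0.5, -0.7, 0.3]
finger_gap: 0.55
gripper_force: 0.0
```

>>> {"op": "move_arm", "data": {
  "commands": "0 0 -40 0 0 0 0.1; 0 0 -90 0 0 0 0.1; 0 0 -140 0 0 0 1; 0 0 -180 0 0 0 1; 0 0 -208 0 0 0 1"
}}

```text
t: 28.98
tcp_pos: [0.4678, 0.0649, 0.2731]
tool_rot: [0.696, 0.719, 0.001, 0.001]
force: [0.0, -0.6, -1.0]
finger_gap: 0.994
gripper_force: 0.0
```

```bash
python3 - <<'E'
from chunks import *
f=state(); s=snap('wrist','w14'); pickle.dump(s,open('w14.pkl','wb')); print('z.036');chunks(s,.036); print('z.024');chunks(s,.024)
f=go([.5787,-.015,.2],down(50),f); f=go([.6908,-.096,.1],down(12),f)
E
```

```text
t 28.975 tcp [0.4678 0.0649 0.2731] yaw 91.86 z [ 0.0031 -0.0003 -1.    ] gap 0.994 gf 0.0 F [ 0.0185 -0.5674 -1.0418] q [-0.0995  0.2649  1.7518  0.      1.1217 -0.132 ]
z.036
px (368, 252, 39, 25) area 692.0 ctr [ 0.6781 -0.0854] size [57.  39.7] long dir 12.3 rgb [138  89  52]
px (226, 200, 57, 46) area 1340.0 ctr [ 0.4784 -0.0281] size [69.6 74.1] long dir -8.8 rgb [142  91  54]
px (238, 145, 25, 23) area 504.0 ctr [0.4687 0.07  ] size [31.1 28.7] long dir 1.9 rgb [135  88  53]
z.024
px (368, 252, 39, 25) area 692.0 ctr [ 0.6848 -0.0928] size [58.8 40.9] long dir 12.3 rgb [138  89  52]
px (226, 200, 57, 46) area 1340.0 ctr [ 0.4788 -0.0338] size [71.8 76.5] long dir -8.8 rgb [142  91  54]
px (238, 145, 25, 23) area 504.0 ctr [0.4688 0.0675] size [32.1 29.6] long dir 1.9 rgb [135  88  53]
ROW -83.4 108.0 73.5 0.2 -0.0 41.9
ROW 10.0 137.9 100.0 0.0 0.0 38.0
```

```bash
python3 - <<'E'
from chunks import *
s=pickle.load(open('w14.pkl','rb')); I=s['image'].astype(int)
for v in range(136,190,3): print(v,[f"{I[v,u,0]}/{I[v,u,0]/(I[v,u,2]+1):.1f}" for u in range(226,276,4)])
for c in [(.4687,.098,.0),(.4687,.038,0)]: print(proj(s,[c[0],c[1],.036]))
E
```

```text
136 ['48/0.9', '58/0.9', '60/0.9', '62/1.0', '59/0.9', '60/0.9', '57/0.9', '62/0.9', '61/0.9', '60/0.9', '59/0.9', '58/0.9', '61/0.9']
139 ['47/0.9', '47/0.9', '50/0.9', '48/0.9', '45/0.9', '50/0.9', '49/0.9', '47/0.9', '50/0.9', '50/0.9', '49/0.9', '47/0.9', '49/0.9']
142 ['50/0.9', '52/0.9', '48/0.9', '47/1.1', '39/1.9', '39/1.8', '38/2.2', '41/1.8', '40/1.7', '47/1.0', '47/0.9', '50/0.9', '47/0.9']
145 ['49/0.9', '48/0.9', '48/0.9', '63/1.7', '82/2.6', '81/2.7', '80/2.9', '80/2.5', '80/2.4', '74/1.8', '47/0.9', '50/0.9', '45/0.9']
148 ['49/0.9', '48/0.9', '48/0.9', '84/2.4', '102/2.5', '100/2.6', '102/2.4', '91/2.8', '95/2.6', '92/2.4', '48/0.9', '49/0.9', '46/0.9']
151 ['49/0.9', '48/0.9', '49/0.9', '131/2.5', '144/2.6', '147/2.7', '151/2.5', '132/2.6', '144/2.5', '137/2.5', '49/0.9', '48/0.9', '46/0.9']
154 ['48/0.9', '50/0.9', '50/0.9', '124/2.5', '146/2.5', '148/2.6', '140/2.5', '139/2.5', '144/2.6', '142/2.6', '50/0.9', '51/0.9', '46/0.9']
157 ['48/0.9', '48/0.9', '47/0.9', '123/2.6', '148/2.6', '148/2.6', '130/2.6', '145/2.6', '149/2.6', '139/2.5', '47/0.9', '50/0.9', '45/0.
[... 802 characters left out ...]
', '80/0.9', '82/0.9', '78/0.9']
178 ['79/0.9', '82/0.9', '78/0.9', '47/0.9', '50/0.9', '51/0.9', '50/0.9', '50/0.9', '58/0.9', '82/0.9', '81/0.9', '82/0.9', '77/0.9']
181 ['56/0.9', '52/0.9', '51/0.9', '22/0.9', '27/0.9', '25/1.0', '28/1.0', '25/0.9', '33/0.9', '53/0.9', '52/0.9', '50/0.9', '51/0.9']
184 ['51/0.9', '50/0.9', '47/0.9', '32/0.9', '31/0.9', '31/0.9', '31/0.9', '34/1.0', '43/0.9', '52/0.9', '48/0.9', '50/0.9', '51/0.9']
187 ['50/0.9', '51/0.9', '51/0.9', '50/0.9', '49/0.9', '50/0.9', '49/0.9', '49/0.9', '52/0.9', '49/0.9', '48/0.9', '49/0.9', '51/0.9']
(np.float64(250.7473317347376), np.float64(134.21150105344452))
(np.float64(249.23889311436133), np.float64(180.0513031628483))
```

>>> {"op": "move_arm", "data": {
  "commands": "-16 21 15 0 0 9 1; -33 43 30 0 0 18 1; -50 65 45 0 0 27 1; -67 87 60 0 0 36 1; -83 108 73 0 0 42 1"
}}

```text
t: 29.65
tcp_pos: [0.5783, -0.015, 0.1966]
tool_rot: [0.908, 0.42, -0.0, -0.0]
force: [0.4, 0.8, 0.1]
finger_gap: 1.001
gripper_force: 0.0
```

```bash
python3 - <<'E'
from chunks import *
f=state(); s=snap('wrist','w15'); pickle.dump(s,open('w15.pkl','wb')); print('z.024');chunks(s,.024,60); print('z.071');chunks(s,.071,60)
a=pickle.load(open('w14.pkl','rb'))
cv2.imwrite('pics/cmp.png',np.hstack([cv2.resize(cv2.cvtColor(x['image'],cv2.COLOR_RGB2BGR),(400,300),interpolation=3) for x in(a,s)]))
go([.6908,-.096,.1],down(12),f)
E
```

```text
t 29.65 tcp [ 0.5783 -0.015   0.1966] yaw 49.64 z [-0.0012  0.0004 -1.    ] gap 1.001 gf 0.0 F [0.4009 0.7838 0.0811] q [-0.2191  0.5079  1.5866  0.0001  1.0483  0.4853]
z.024
px (135, 226, 55, 54) area 1126.0 ctr [ 0.4341 -0.023 ] size [69.5 38.1] long dir 83.5 rgb [148  96  58]
px (173, 204, 39, 42) area 738.5 ctr [ 0.486  -0.0182] size [53.6 26.2] long dir 4.7 rgb [157 102  59]
px (87, 172, 35, 35) area 696.0 ctr [0.4464 0.0774] size [27.4 47. ] long dir -1.6 rgb [158 104  62]
px (347, 138, 56, 55) area 1518.0 ctr [ 0.6879 -0.0949] size [57.4 36.6] long dir 12.0 rgb [157 101  60]
z.071
px (135, 226, 55, 54) area 1126.0 ctr [ 0.4638 -0.0122] size [59.1 32.4] long dir 83.5 rgb [148  96  58]
px (173, 204, 39, 42) area 738.5 ctr [ 0.508  -0.0081] size [45.6 22.3] long dir 4.7 rgb [157 102  59]
px (87, 172, 35, 35) area 696.0 ctr [0.4743 0.0732] size [23.3 40. ] long dir -1.6 rgb [158 104  62]
px (347, 138, 56, 55) area 1518.0 ctr [ 0.6798 -0.0734] size [48.8 31.2] long dir 12.0 rgb [157 101  60]
ROW 11.2 138.3 96.4 -0.1 0.0 37.6
```

View pics/cmp.png

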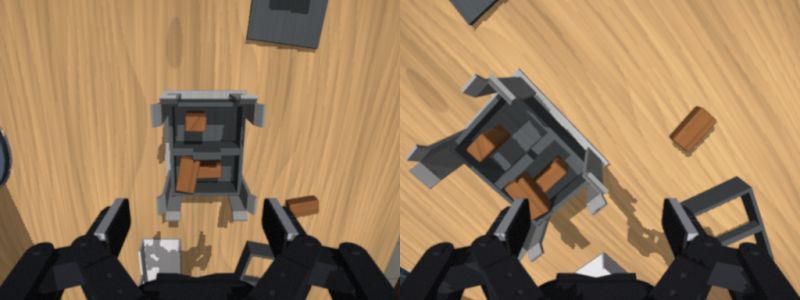

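>>> {"op": "move_arm", "data": {
  "commands": "2 35 24 0 0 10 1; 5 70 48 0 0 20 1; 8 105 72 0 0 30 1; 11 138 96 0 0 37.6 1; 11 138 96 0 0 37.6 1"
}}

```text
t: 30.32
tcp_pos: [0.6904, -0.0961, 0.0987]
tool_rot: [0.994, 0.106, -0.002, -0.001]
force: [-0.5, 0.5, -0.5]
finger_gap: 0.999
gripper_force: 0.0
```

>>> {"op": "move_arm", "data": {
  "commands": "0 0 0 0 0 0 1; 0 0 0 0 0 0 1; 0 0 0 0 0 0 1; 0 0 0 0 0 0 1; 0 0 0 0 0 0 1"
}}

```text
t: 30.95
tcp_pos: [0.6909, -0.0949, 0.1024]
tool_rot: [0.994, 0.107, 0.0, 0.0]
force: [-0.0, 0.4, -0.0]
finger_gap: 0.997
gripper_force: 0.0
```

```bash
python3 - <<'E'
from chunks import *
f=state(); s=snap('wrist','w16'); pickle.dump(s,open('w16.pkl','wb')); chunks(s,.024); f=state()
f=go([.6895,-.0955,.013],down(12),f)
E
```

```text
t 30.95 tcp [ 0.6909 -0.0949  0.1024] yaw 12.28 z [ 0.0008 -0.0001 -1.    ] gap 0.997 gf 0.0 F [-0.0411  0.3662 -0.0029] q [-0.2965  0.7693  1.3352  0.0001  1.0363  1.0599]
px (237, 167, 39, 73) area 2566.0 ctr [ 0.6922 -0.0986] size [61.1 29.4] long dir 11.5 rgb [133  87  51]
t 31.0 tcp [ 0.6909 -0.095   0.1023] yaw 12.27 z [ 0.0007 -0.0001 -1.    ] gap 0.999 gf 0.0 F [ 0.5857 -0.3006  0.6581] q [-0.2966  0.7695  1.3351  0.0001  1.0363  1.0599]
ROW -1.5 0.2 89.3 0.0 -0.0 0.3
```

```bash
python3 - <<'E'
from h import *
p,R=state(); f=(p+R.apply([0,.003,.089]),R); print(f[0])
f=go([f[0][0],f[0][1],.18],down(12.3),f); f=go([.60,-.015,.18],down(52),f); f=go([.5127,.0666,.18],down(91.9),f); f=go([.5127,.0666,.078],down(91.9),f)
E
```

```text
t 31.0 tcp [ 0.6909 -0.095   0.1023] yaw 12.27 z [ 0.0007 -0.0001 -1.    ] gap 0.999 gf 0.0 F [ 0.5857 -0.3006  0.6581] q [-0.2966  0.7695  1.3351  0.0001  1.0363  1.0599]
[ 0.6916 -0.098   0.0133]
ROW 0.1 0.0 -166.7 0.0 -0.0 -0.0
ROW -71.8 -100.6 0.0 0.0 0.0 -39.7
ROW 10.6 -119.0 0.0 0.0 0.0 -39.9
ROW 0.0 0.0 102.0 0.0 0.0 0.0
```

>>> {"op": "move_arm", "data": {
  "commands": "0 3 40 0 0 0 1; 0 3 75 0 0 0 1; 0 3 89 0 0 0 1; 0 3 89 0 0 0 1; 0 3 89 0 0 0 1"
}}

```text
t: 31.62
tcp_pos: [0.6928, -0.0983, 0.0145]
tool_rot: [0.994, 0.107, 0.001, 0.001]
force: [0.5, 0.0, 0.7]
finger_gap: 1.004
gripper_force: 0.0
```

>>> {"op": "move_arm", "data": {
  "commands": "0 0 0 0 0 0 -1; 0 0 0 0 0 0 -1; 0 0 0 0 0 0 -1; 0 0 0 0 0 0 -1; 0 0 0 0 0 0 -1",
  "grip_force": 45
}}

```text
t: 32.25
tcp_pos: [0.6921, -0.0982, 0.0138]
tool_rot: [0.994, 0.107, 0.001, 0.0]
force: [-0.5, -0.1, 3.6]
finger_gap: 0.356
gripper_force: 45.2
```

>>> {"op": "move_arm", "data": {
  "commands": "0 0 -20 0 0 0 -1; 0 0 -60 0 0 0 -1; 0 0 -105 0 0 0 -1; 0 0 -150 0 0 0 -1; 0 0 -167 0 0 0 -1"
}}

```text
t: 32.88
tcp_pos: [0.693, -0.0984, 0.1842]
tool_rot: [0.994, 0.107, 0.003, 0.001]
force: [-0.5, -0.1, -0.5]
finger_gap: 0.361
gripper_force: 44.6
```

>>> {"op": "move_arm", "data": {
  "commands": "-14 -20 0 0 0 -8 -1; -29 -40 0 0 0 -16 -1; -43 -60 0 0 0 -24 -1; -58 -80 0 0 0 -32 -1; -72 -100.6 0 0 0 -39.7 -1"
}}

```text
t: 33.5
tcp_pos: [0.598, -0.0143, 0.1789]
tool_rot: [0.898, 0.44, -0.001, -0.001]
force: [-0.0, -0.3, -1.0]
finger_gap: 0.361
gripper_force: 44.6
```

>>> {"op": "move_arm", "data": {
  "commands": "2 -25 0 0 0 -8 -1; 4 -50 0 0 0 -16 -1; 6 -75 0 0 0 -24 -1; 9 -100 0 0 0 -32 -1; 10.6 -119 0 0 0 -39.9 -1"
}}

```text
t: 34.12
tcp_pos: [0.5106, 0.0675, 0.1791]
tool_rot: [0.694, 0.72, -0.001, -0.001]
force: [0.1, -0.4, -1.0]
finger_gap: 0.357
gripper_force: 44.6
```

>>> {"op": "move_arm", "data": {
  "commands": "0 0 0 0 0 0 -1; 0 0 30 0 0 0 -1; 0 0 60 0 0 0 -1; 0 0 80 0 0 0 -1; 0 0 80 0 0 0 -1"
}}

```text
t: 34.75
tcp_pos: [0.512, 0.0661, 0.0983]
tool_rot: [0.696, 0.718, -0.001, -0.001]
force: [0.7, -1.3, 0.0]
finger_gap: 0.359
gripper_force: 44.7
```

```bash
python3 - <<'E'
from h import *
f=state(); go([.514,.0666,.0765],down(91.9),f)
E
```

```text
t 34.75 tcp [0.512  0.0661 0.0983] yaw 91.72 z [-0.0032  0.0002 -1.    ] gap 0.359 gf 44.66090440750122 F [ 0.6766 -1.2822  0.0435] q [-0.0883  0.5913  1.817  -0.0002  0.7366 -0.1182]
ROW 0.4 2.0 21.8 -0.2 -0.0 -0.2
```

>>> {"op": "move_arm", "data": {
  "commands": "0 1.5 8 0 0 0 -1; 0 1.5 15 0 0 0 -1; 0 1.5 22 0 0 0 -1; 0 1.5 22 0 0 0 -1; 0 1.5 22 0 0 0 -1"
}}

```text
t: 35.38
tcp_pos: [0.5142, 0.0667, 0.0781]
tool_rot: [0.695, 0.719, 0.0, 0.0]
force: [-0.1, 0.9, 0.4]
finger_gap: 0.358
gripper_force: 44.7
```

>>> {"op": "move_arm", "data": {
  "commands": "0 0 0 0 0 0 0; 0 0 0 0 0 0 0; 0 0 0 0 0 0 0; 0 0 0 0 0 0 0; 0 0 0 0 0 0 0"
}}

```text
t: 36.0
tcp_pos: [0.5141, 0.0667, 0.078]
tool_rot: [0.696, 0.719, 0.0, 0.0]
force: [0.2, 0.8, -0.5]
finger_gap: 0.499
gripper_force: 0.0
```

>>> {"op": "move_arm", "data": {
  "commands": "0 0 -40 0 0 0 0; 0 0 -90 0 0 0 0; 0 0 -140 0 0 0 1; 0 0 -180 0 0 0 1; 0 0 -194 0 0 0 1"
}}

```text
t: 36.62
tcp_pos: [0.5151, 0.0667, 0.2745]
tool_rot: [0.695, 0.719, 0.002, 0.002]
force: [0.4, -0.3, -1.1]
finger_gap: 0.999
gripper_force: 0.0
```

>>> {"op": "move_arm", "data": {
  "commands": "0 0 0 0 0 0 1; 0 0 0 0 0 0 1; 0 0 0 0 0 0 1; 0 0 0 0 0 0 1; 0 0 0 0 0 0 1"
}}

```text
t: 37.25
tcp_pos: [0.5138, 0.0667, 0.2714]
tool_rot: [0.696, 0.719, -0.0, -0.0]
force: [0.0, -0.1, -0.2]
finger_gap: 0.998
gripper_force: 0.0
```

```bash
python3 - <<'E'
from chunks import *
f=state(); s=snap('wrist','w17'); pickle.dump(s,open('w17.pkl','wb')); chunks(s,.036,30)
I=s['image'].astype(int); m=(I[...,0]/(I[...,2]+1.)>2.2)
u0,v0=[int(x) for x in proj(s,[.43,.105,.036])];u1,v1=[int(x) for x in proj(s,[.545,-.055,.036])];print(u0,v0,u1,v1)
G=I.mean(2)
for v in range(min(v0,v1)-3,max(v0,v1)+4,2): print(v,''.join('#' if m[v,u] and G[v,u]>75 else '+' if m[v,u] else '.' for u in range(min(u0,u1)-8,max(u0,u1)+9)))
E
```

```text
t 37.25 tcp [0.5138 0.0667 0.2714] yaw 91.86 z [-0.0007  0.0001 -1.    ] gap 0.998 gf 0.0 F [ 0.009 -0.098 -0.212] q [-0.0868  0.3347  1.6483  0.      1.1594 -0.1194]
px (192, 201, 58, 46) area 1406.0 ctr [ 0.4763 -0.0275] size [68.8 77.6] long dir -6.6 rgb [127  82  50]
px (199, 145, 28, 24) area 537.5 ctr [0.4659 0.0701] size [35.2 29.9] long dir 1.8 rgb [131  86  50]
px (241, 141, 22, 43) area 871.0 ctr [0.5161 0.0641] size [27.6 55.2] long dir -88.1 rgb [144  94  56]
183 128 269 245
125 .......................................................................................................
127 .......................................................................................................
129 .......................................................................................................
131 .......................................................................................................
133 .......................................................................................................
135 ................................................................
[... 5387 characters left out ...]
....................................................
237 ................+#######################+..............................................................
239 ................########################+..............................................................
241 ................#######################+...............................................................
243 ................#######################+...............................................................
245 ...................+++################+................................................................
247 ...................................###.................................................................
```

```bash
python3 - <<'E'
from h import *
P={}
for n in('w10','w15','w17'):
    s=pickle.load(open(n+'.pkl','rb'));I=s['image'].astype(int)
    m=((I[...,0]/(I[...,2]+1.)>2.2)&(I[...,0]>60)).astype(np.uint8); m=cv2.morphologyEx(m,cv2.MORPH_OPEN,np.ones((3,3)))
    for c in cv2.findContours(m,0,2)[0]:
        if cv2.contourArea(c)<150: continue
        x=onz(s,*c[:,0].mean(0),.04)
        if .42<x[0]<.56 and -.07<x[1]<.12:
            print(n,cv2.contourArea(c),cv2.approxPolyDP(c,2.5,True)[:,0].tolist())
    print(n,'bay -y wall inner rim corners',[np.round(proj(s,p),1).tolist() for p in((.433,-.050,.056),(.541,-.0465,.056),(.433,-.056,.056),(.541,-.0525,.056))])
E
```

```text
w10 1793.5 [[55, 71], [40, 73], [44, 108], [18, 106], [21, 130], [53, 136], [65, 131], [65, 113], [59, 110], [62, 103]]
w10 bay -y wall inner rim corners [[76.9, 141.6], [62.3, 47.4], [81.6, 141.7], [67.3, 47.3]]
w15 1249.0 [[156, 226], [138, 236], [135, 243], [144, 254], [159, 252], [164, 255], [169, 280], [187, 271], [190, 264], [163, 230]]
w15 878.5 [[202, 202], [173, 231], [183, 246], [212, 221], [214, 211], [208, 210]]
w15 1022.5 [[134, 168], [122, 163], [103, 172], [86, 189], [86, 193], [104, 206], [121, 190], [121, 182], [128, 178], [130, 172], [135, 172]]
w15 bay -y wall inner rim corners [[172.1, 284.9], [242.4, 226.6], [175.9, 288.3], [246.2, 230.6]]
w17 1478.5 [[191, 243], [212, 247], [217, 228], [248, 227], [249, 209], [222, 214], [219, 207], [198, 201], [194, 208]]
w17 564.5 [[226, 146], [203, 146], [199, 150], [200, 167], [223, 168]]
w17 952.0 [[241, 141], [241, 183], [262, 183], [263, 142]]
w17 bay -y wall inner rim corners [[187.2, 246.7], [267.3, 246.8], [187.4, 250.6], [267.0, 250.7]]
```

```bash
python3 - <<'E'
from h import *
L=lambda n:pickle.load(open(n+'.pkl','rb')); a,b,c=L('w10'),L('w15'),L('w17')
for n,x,p,y,q in [('-y top smallx',c,(191,243),a,(53,136)),('same w15',c,(191,243),b,(169,280)),('-y top bigx',c,(212,247),a,(59,110)),('w15',c,(212,247),b,(187,271)),('w15b',c,(212,247),b,(190,264)),
 ('+y end top smallx',c,(194,208),a,(21,130)),('w15',c,(194,208),b,(144,254)),('+y top bigx',c,(219,207),a,(18,106)),('w15',c,(219,207),b,(163,230)),('A top',c,(200,167),b,(104,206)),('A top2',c,(223,168),b,(121,190))]:
    print(n,tri(x,p,y,q))
E
```

```text
-y top smallx (array([ 0.4424, -0.0333,  0.076 ]), np.float64(4.3046517947696276e-06))
same w15 (array([ 0.4395, -0.041 ,  0.0622]), np.float64(0.0003331147168479528))
-y top bigx (array([ 0.47  , -0.0414,  0.0701]), np.float64(0.003463948850300581))
w15 (array([ 0.4679, -0.0423,  0.0698]), np.float64(0.001478264512037845))
w15b (array([ 0.4681, -0.0448,  0.0594]), np.float64(0.004995877925496853))
+y end top smallx (array([0.4471, 0.0116, 0.0684]), np.float64(0.0016353229700004522))
w15 (array([0.442 , 0.0023, 0.0573]), np.float64(0.009643767897963453))
+y top bigx (array([0.4764, 0.0126, 0.0649]), np.float64(0.0012062813760249755))
w15 (array([0.4748, 0.0059, 0.0535]), np.float64(0.004476765957407714))
A top (array([0.4541, 0.0629, 0.0658]), np.float64(0.0011787946492201294))
A top2 (array([0.4817, 0.063 , 0.0686]), np.float64(0.0017663474002116712))
```

```bash
python3 - <<'E'
from h import *
f=state()
f=go([.58,-.05,.27],down(57),f); f=go([.62,-.17,.27],down(22),f); f=go([.665,-.285,.27],down(-12),f)
E
```

```text
t 37.3 tcp [0.5139 0.0667 0.2716] yaw 91.86 z [-0.0003  0.0001 -1.    ] gap 1.0 gf 0.0 F [ 0.4491 -0.4871  0.3238] q [-0.0868  0.3344  1.6481  0.0001  1.1594 -0.1193]
ROW -118.8 62.2 1.6 -0.0 0.0 34.9
ROW -78.9 98.9 0.0 0.0 0.0 35.0
ROW -1.4 123.5 0.0 0.0 0.0 34.0
```

>>> {"op": "move_arm", "data": {
  "commands": "-24 12 0 0 0 7 1; -48 25 0 0 0 14 1; -72 37 0 0 0 21 1; -96 50 0 0 0 28 1; -119 62 1 0 0 35 1"
}}

```text
t: 37.92
tcp_pos: [0.5804, -0.0511, 0.271]
tool_rot: [0.88, 0.474, 0.0, 0.0]
force: [0.1, -0.2, 0.3]
finger_gap: 0.998
gripper_force: 0.0
```

>>> {"op": "move_arm", "data": {
  "commands": "-16 20 0 0 0 7 1; -32 40 0 0 0 14 1; -48 60 0 0 0 21 1; -64 80 0 0 0 28 1; -79 99 0 0 0 35 1"
}}

```text
t: 38.55
tcp_pos: [0.6198, -0.1713, 0.2708]
tool_rot: [0.982, 0.188, 0.0, -0.0]
force: [-0.3, -0.2, 0.6]
finger_gap: 0.999
gripper_force: 0.0
```

>>> {"op": "move_arm", "data": {
  "commands": "0 30 0 0 0 8 1; 0 60 0 0 0 16 1; 0 90 0 0 0 24 1; -1 115 0 0 0 32 1; -1 123 0 0 0 34 1"
}}

```text
t: 39.17
tcp_pos: [0.6645, -0.2865, 0.2704]
tool_rot: [0.994, -0.107, 0.0, -0.0]
force: [0.4, 0.2, 0.2]
finger_gap: 1.001
gripper_force: 0.0
```

>>> {"op": "move_arm", "data": {
  "commands": "0 0 0 0 0 0 1; 0 0 0 0 0 0 1; 0 0 0 0 0 0 1; 0 0 0 0 0 0 1; 0 0 0 0 0 0 1"
}}

```text
t: 39.8
tcp_pos: [0.6645, -0.2847, 0.2712]
tool_rot: [0.994, -0.105, 0.0, -0.0]
force: [-0.1, -0.0, 0.3]
finger_gap: 0.998
gripper_force: 0.0
```

```bash
cat > dark.py <<'E'
from h import *
def dark(s,z,amin=800,pr=True):
    """grey-steel blobs: low saturation, not bright"""
    I=s['image'].astype(int); sat=I.max(2)-I.min(2)
    m=((sat<26)&(I.mean(2)<110)).astype(np.uint8); m=cv2.morphologyEx(m,cv2.MORPH_OPEN,np.ones((3,3)))
    out=[]
    for c in cv2.findContours(m,0,1)[0]:
        if cv2.contourArea(c)<amin: continue
        W=np.array([onz(s,*p[0],z)[:2] for p in c]).astype(np.float32)
        r=cv2.minAreaRect(W*1000);B=cv2.boxPoints(r)
        print('px',cv2.boundingRect(c),'ctr',np.array(r[0])/1000,'size',np.round(r[1],1),'ang',r[2],'poly',np.round(cv2.approxPolyDP(c,3,True)[:,0]/.64).astype(int).tolist()[:14])
E
python3 - <<'E'
from dark import *
state(); s=snap('wrist','w18'); pickle.dump(s,open('w18.pkl','wb')); dark(s,.04)
E
```

```text
t 39.8 tcp [ 0.6645 -0.2847  0.2712] yaw -12.1 z [ 0.0005 -0.     -1.    ] gap 0.998 gf 0.0 F [-0.1095 -0.0198  0.2767] q [-0.559   0.6336  1.1112  0.0002  1.3963  1.223 ]
px (225, 279, 93, 69) ctr [ 0.4155 -0.2664] size [119.5 135.5] ang 1.5770481824874878 poly [[481, 436], [353, 462], [352, 483], [412, 475], [412, 511], [372, 522], [372, 542], [414, 536], [411, 520], [417, 514], [434, 519], [439, 541], [444, 530], [494, 520]]
px (0, 254, 512, 130) ctr [ 0.3924 -0.2376] size [961.6 285.6] ang 77.75739288330078 poly [[0, 472], [0, 503], [30, 475], [50, 503], [0, 573], [0, 598], [119, 598], [130, 575], [162, 570], [175, 598], [609, 598], [623, 569], [655, 575], [666, 598]]
px (194, 136, 127, 92) ctr [ 0.6342 -0.2861] size [159.3 124. ] ang 78.23686218261719 poly [[500, 219], [489, 212], [305, 219], [311, 355], [491, 353]]
```

```bash
python3 - <<'E'
from h import *
s=pickle.load(open('w18.pkl','rb')); I=s['image'].astype(int); G=I.mean(2); RB=I[...,0]-I[...,2]
for y in (250,300,330): v=int(y*.64); print(y,[f"{round(u/.64)}:{RB[v,u]}/{int(G[v,u])}" for u in range(190,326,1) if RB[v,u]<40 ])
for x in (340,450): u=int(x*.64); print(x,[f"{round(v/.64)}:{RB[v,u]}/{int(G[v,u])}" for v in range(130,235) if RB[v,u]<40])
E
```

```text
250 ['305:8/90', '306:-5/80', '308:-6/78', '309:-6/64', '311:-4/42', '312:-2/26', '314:-4/26', '316:7/29', '317:25/55', '395:7/91', '397:-6/85', '398:-5/84', '400:-5/85', '402:-5/83', '403:-5/85', '405:-6/85', '406:7/90', '484:5/54', '486:-2/47', '488:-4/46', '489:-3/49', '491:-5/53', '492:-6/71', '494:-6/80', '495:-8/82', '497:-6/84', '498:8/84']
300 ['308:11/91', '309:-4/81', '311:-4/75', '312:-4/64', '314:-3/44', '316:-1/31', '317:-2/24', '319:8/31', '320:25/56', '395:10/93', '397:-4/83', '398:-4/83', '400:-5/83', '402:-6/84', '403:-5/82', '405:-6/84', '406:10/92', '481:12/60', '483:-2/51', '484:-2/50', '486:-4/51', '488:-5/55', '489:-6/70', '491:-7/79', '492:-6/81', '494:-3/82', '495:17/85']
330 ['309:13/93', '311:-4/84', '312:-8/78', '314:-6/68', '316:-3/46', '317:-2/27', '319:-2/27', '320:5/33', '322:25/51', '394:29/95', '395:6/86', '397:-4/84', '398:-5/84', '400:-6/81', '402:-6/84', '403:-6/84', '405:-6/84', '406:6/88', '408:34/97', '478:32/75', '480:3/52', '481:-2/47', '483:-5/49', '484:-3/47', '486:-3/58', '488:-7/76', '489:-8/80', '491:-5/81', '492:3/86', '494:33/94']
340 ['212:39/74', '214:18/46', '216:-1/32', '217:-3/33', '219:-3/41', '220:-6/70', '222:-6/78', '223:-7/82', '225:-5/81', '227:15/83', '333:39/71', '334:14/42', '336:-4/27', '338:-1/28', '339:-3/27', '341:0/26', '342:-1/29', '344:0/32', '345:-1/30', '347:-3/30', '348:-2/30', '350:-4/46', '352:-5/73', '353:-4/79', '355:-1/85', '356:37/111']
450 ['212:28/56', '214:4/35', '216:0/29', '217:-3/34', '219:-3/56', '220:-6/73', '222:-7/80', '223:-7/82', '225:8/90', '333:28/58', '334:4/34', '336:0/32', '338:-3/30', '339:-2/26', '341:-4/24', '342:-4/27', '344:-4/29', '345:-3/26', '347:-2/32', '348:-4/39', '350:-5/58', '352:-5/74', '353:-5/81', '355:15/96']
```

```bash
python3 - <<'E'
from h import *
s=pickle.load(open('w18.pkl','rb'))
for z in (.04,):
  C=quad([edge(s,(325,219.5),(480,219),z,1.5),edge(s,(498,235),(492.5,335),z,2.5,rb=1),edge(s,(480,355.3),(325,356),z,2,rb=1),edge(s,(310,335),(305,235),z,2.5,rb=1)])
e1=edge(s,(394.5,240),(394.5,335),.04,2,rb=1);e2=edge(s,(407,240),(407.5,335),.04,2,rb=1); print(e1,e2)
t=snap('top','top18'); print([np.round(proj(t,[*c,.04]),1).tolist() for c in C])
I=t['image'].astype(int); m=((I.max(2)-I.min(2)<30)&(I.mean(2)<90)).astype(np.uint8)
u,v=proj(t,[*C.mean(0),.04]); 
for c in cv2.findContours(m,0,1)[0]:
  b=cv2.boundingRect(c)
  if cv2.contourArea(c)>300: print(b,[ (x/.64) for x in b])
f=state(); g=C.mean(0); f=go([*g,.11],down(-12.1),f)
E
```

```text
corners [[0.7065, -0.2192], [0.6731, -0.3754], [0.5569, -0.351], [0.5881, -0.1948]] 
len [0.1597 0.1187 0.1593 0.121 ] res [np.float64(0.0001), np.float64(0.0002), np.float64(0.0005), np.float64(0.0003)] centre [ 0.6312 -0.2851] dir0 -101.68
(array([ 0.6362, -0.2808]), array([ 0.9781, -0.2082]), np.float64(9.50043697012012e-05)) (array([ 0.6348, -0.2913]), array([ 0.9762, -0.2167]), np.float64(0.0004984615901290065))
[[314.1, 128.7], [356.1, 136.4], [351.0, 167.2], [308.7, 160.0]]
(0, 357, 58, 27) [0.0, 557.8125, 90.625, 42.1875]
(0, 220, 61, 86) [0.0, 343.75, 95.3125, 134.375]
(164, 144, 43, 31) [256.25, 225.0, 67.1875, 48.4375]
(452, 132, 39, 125) [706.25, 206.25, 60.9375, 195.3125]
(175, 56, 240, 328) [273.4375, 87.5, 375.0, 512.5]
(193, 19, 123, 55) [301.5625, 29.6875, 192.1875, 85.9375]
t 39.9 tcp [ 0.6644 -0.2849  0.271 ] yaw -12.12 z [ 0.0004  0.     -1.    ] gap 1.002 gf 0.0 F [-0.2023 -0.869   0.9144] q [-0.5593  0.6338  1.1111  0.0002  1.3964  1.2231]
ROW -32.5 7.2 161.0 -0.0 -0.0 -0.0
```

>>> {"op": "move_arm", "data": {
  "commands": "-10 2 50 0 0 0 1; -20 5 100 0 0 0 1; -32 7 150 0 0 0 1; -32 7 161 0 0 0 1; -32 7 161 0 0 0 1",
  "grip_force": 80
}}

```text
t: 40.52
tcp_pos: [0.6326, -0.2855, 0.1103]
tool_rot: [0.994, -0.106, 0.001, 0.0]
force: [0.2, -0.6, 0.6]
finger_gap: 1.002
gripper_force: 0.0
```

>>> {"op": "move_arm", "data": {
  "commands": "0 0 40 0 0 0 1; 0 0 75 0 0 0 1; 0 0 88 0 0 0 1; 0 0 90 0 0 0 1; 0 0 90 0 0 0 1"
}}

```text
t: 41.15
tcp_pos: [0.6333, -0.286, 0.022]
tool_rot: [0.994, -0.106, 0.002, 0.001]
force: [-0.1, -0.6, 0.4]
finger_gap: 1.001
gripper_force: 0.0
```

>>> {"op": "move_arm", "data": {
  "commands": "0 0 0 0 0 0 -1; 0 0 0 0 0 0 -1; 0 0 0 0 0 0 -1; 0 0 0 0 0 0 -1; 0 0 0 0 0 0 -1",
  "grip_force": 80
}}

```text
t: 41.78
tcp_pos: [0.6319, -0.2853, 0.0203]
tool_rot: [0.994, -0.106, 0.0, 0.0]
force: [0.4, 0.5, 2.4]
finger_gap: 0.117
gripper_force: 80.6
```

>>> {"op": "move_arm", "data": {
  "commands": "0 0 -20 0 0 0 -1; 0 0 -60 0 0 0 -1; 0 0 -110 0 0 0 -1; 0 0 -140 0 0 0 -1; 0 0 -150 0 0 0 -1"
}}

```text
t: 42.4
tcp_pos: [0.6326, -0.2856, 0.1731]
tool_rot: [0.994, -0.106, 0.002, 0.001]
force: [0.4, 0.6, -4.3]
finger_gap: 0.117
gripper_force: 79.9
```

>>> {"op": "move_arm", "data": {
  "commands": "0 0 0 0 0 0 -1; 0 0 0 0 0 0 -1; 0 0 0 0 0 0 -1; 0 0 0 0 0 0 -1; 0 0 0 0 0 0 -1"
}}

```text
t: 43.02
tcp_pos: [0.6316, -0.285, 0.1695]
tool_rot: [0.994, -0.106, -0.0, -0.0]
force: [-1.0, 0.9, -4.0]
finger_gap: 0.119
gripper_force: 79.8
```

```bash
python3 - <<'E'
from dark import *
p,R=state(); s=snap('wrist','w19'); pickle.dump(s,open('w19.pkl','wb')); dark(s,.19,1500)
I=s['image'].astype(int); G=I.mean(2); RB=I[...,0]-I[...,2]
for u in (140,200,330): print(u,[f"{v}:{RB[v,u]}/{int(G[v,u])}" for v in range(130,215,1)][::2])
E
```

```text
t 43.025 tcp [ 0.6316 -0.285   0.1695] yaw -12.14 z [-0.0003  0.0005 -1.    ] gap 0.119 gf 79.81848478317261 F [-1.0379  0.9214 -3.9974] q [-0.5849  0.6857  1.3026  0.0003  1.1538  1.1976]
px (0, 170, 483, 214) ctr [ 0.6207 -0.2775] size [288.9 132.5] ang 78.10646057128906 poly [[0, 458], [0, 506], [8, 517], [28, 517], [28, 525], [16, 528], [0, 548], [20, 586], [11, 598], [233, 598], [264, 573], [270, 578], [250, 598], [536, 598]]
px (73, 143, 360, 28) ctr [ 0.6895 -0.2978] size [152.1  11.5] ang 78.09904479980469 poly [[114, 244], [289, 247], [298, 256], [316, 247], [384, 247], [378, 261], [386, 258], [386, 248], [398, 247], [405, 252], [394, 264], [406, 255], [408, 266], [414, 262]]
140 ['130:97/201', '132:99/202', '134:95/206', '136:95/206', '138:98/203', '140:99/202', '142:92/163', '144:5/48', '146:-5/41', '148:-3/44', '150:-4/40', '152:-5/43', '154:-2/42', '156:-4/49', '158:-9/96', '160:-9/112', '162:-8/113', '164:-8/111', '166:-8/110', '168:-10/112', '170:9/121', '172:92/190', '174:99/200', '176:97/203', '178:97/205', '180:96/206', '182:97/202', '184:100/195', '186:99/197', '18
[... 698 characters left out ...]
, '202:99/196', '204:99/193', '206:100/194', '208:98/194', '210:100/185', '212:99/185', '214:100/186']
330 ['130:77/133', '132:75/132', '134:72/126', '136:68/119', '138:69/118', '140:69/122', '142:35/78', '144:-3/40', '146:-3/42', '148:-3/44', '150:-3/41', '152:-2/38', '154:-3/42', '156:-4/54', '158:-8/104', '160:-9/112', '162:-7/110', '164:-8/112', '166:-9/112', '168:-8/113', '170:3/113', '172:61/115', '174:67/113', '176:67/116', '178:68/115', '180:66/112', '182:62/106', '184:66/111', '186:66/115', '188:66/115', '190:66/114', '192:69/120', '194:71/124', '196:69/118', '198:69/118', '200:70/121', '202:74/127', '204:86/149', '206:83/142', '208:74/129', '210:77/132', '212:76/134', '214:96/163']
```

```bash
python3 - <<'E'
from h import *
L=lambda n:pickle.load(open(n+'.pkl','rb'))
p,R=state(); s=L('w19'); w=onz(s,250,156.9,p[2]+.0197); print('riser edge',R.inv().apply(w-p)*1000)
s=L('w4'); w=onz(s,250,158.4,.1717+.0182); R4=down(-5.6); print('pan edge',R4.inv().apply(w-np.array([.4236,-.2675,.1717]))*1000)
s=L('w6'); I=s['image'].astype(int);G=I.mean(2);RB=I[...,0]-I[...,2]
for u in(218,275): print(u,[f"{v}:{RB[v,u]}/{int(G[v,u])}" for v in [*range(122,150),*range(218,240)]])
for v in (190,): print(v,[f"{u}:{RB[v,u]}/{int(G[v,u])}" for u in [*range(180,202),*range(300,322)]])
E
```

```text
t 43.075 tcp [ 0.6317 -0.2851  0.1696] yaw -12.13 z [-0.      0.0003 -1.    ] gap 0.118 gf 79.81808066368103 F [ 0.0532  0.5642 -3.3928] q [-0.5849  0.6855  1.3025  0.0002  1.1538  1.1976]
riser edge [ 58.9728  -0.7933 -19.7058]
pan edge [ 57.444   -1.0969 -18.2   ]
218 ['122:98/170', '123:99/168', '124:88/167', '125:43/153', '126:7/163', '127:2/172', '128:2/174', '129:1/169', '130:0/159', '131:1/129', '132:1/110', '133:0/98', '134:0/78', '135:-2/50', '136:0/39', '137:-6/35', '138:-1/34', '139:-4/36', '140:-2/47', '141:-5/53', '142:-4/55', '143:-4/65', '144:-5/76', '145:-6/69', '146:-4/59', '147:-4/54', '148:-3/54', '149:-4/55', '218:-2/36', '219:-1/32', '220:-4/33', '221:-2/32', '222:-4/32', '223:-2/34', '224:-3/30', '225:-3/33', '226:-2/39', '227:-4/55', '228:-5/74', '229:-5/80', '230:1/82', '231:36/107', '232:79/144', '233:92/154', '234:92/159', '235:95/163', '236:95/163', '237:96/164', '238:99/164', '239:98/168']
275 ['122:100/171', '123:98/169', '124:84/162', '125:37/155', '126:7/169', '127:0/181', '128:1/182', '129:0/181', '130:0/178', '131:1/179', '132:1/179', '133:1/158', '13
[... 385 characters left out ...]
', '232:73/138', '233:92/156', '234:95/158', '235:95/161', '236:97/165', '237:98/167', '238:97/166', '239:97/166']
190 ['180:86/147', '181:88/144', '182:85/147', '183:85/144', '184:79/147', '185:55/157', '186:23/167', '187:3/151', '188:-3/121', '189:-5/98', '190:-6/92', '191:-6/87', '192:-5/68', '193:-4/43', '194:-3/30', '195:-1/26', '196:-1/28', '197:-3/29', '198:-2/35', '199:-3/45', '200:-4/51', '201:-3/52', '300:-6/91', '301:-6/92', '302:-6/89', '303:-6/79', '304:-4/61', '305:-4/51', '306:-4/52', '307:-4/55', '308:-2/53', '309:-3/60', '310:-7/74', '311:-6/89', '312:-7/95', '313:-7/97', '314:-3/98', '315:12/101', '316:38/94', '317:49/90', '318:52/88', '319:51/87', '320:54/86', '321:52/88']
```

```bash
python3 - <<'E'
from h import *
s=pickle.load(open('w6.pkl','rb'))
for u in(218,275):
  a=onz(s,u,139.7,.056);b=onz(s,u,231.3,.056);c=onz(s,u,124.8,.003);print(a,b,np.linalg.norm(a-b),'pan x',(a+b)[0]/2,'plate ctr x',c[0]-.073, 'diff',(a+b)[0]/2-c[0]+.073)
l=onz(s,189,190,.056);r=onz(s,314.8,190,.056);pl=onz(s,185.3,190,.006);print(l,r,'w',l[1]-r[1],'pan y',(l+r)[1]/2,'plate ctr y',pl[1]-.093)
f=state(); f=go([.56,-.13,.17],down(-5),f); f=go([.4885,.0256,.20],down(1.9),f)
E
```

```text
[0.5466 0.067  0.056 ] [0.4264 0.0671 0.056 ] 0.1201437518095846 pan x 0.4864902472991662 plate ctr x 0.48532641807953597 diff 0.0011638292196301941
[ 0.5488 -0.0007  0.056 ] [ 0.429  -0.0079  0.056 ] 0.1200833672970022 pan x 0.48890471041866224 plate ctr x 0.48789697864215803 diff 0.001007731776504192
[0.4824 0.1034 0.056 ] [ 0.4878 -0.0544  0.056 ] w 0.15787302267994419 pan y 0.024510990436680556 plate ctr y 0.02603316113697901
t 43.075 tcp [ 0.6317 -0.2851  0.1696] yaw -12.13 z [-0.      0.0003 -1.    ] gap 0.118 gf 79.81808066368103 F [ 0.0532  0.5642 -3.3928] q [-0.5849  0.6855  1.3025  0.0002  1.1538  1.1976]
ROW -102.7 -136.6 -0.3 -0.0 0.0 -7.1
ROW -84.8 -148.8 -30.0 0.0 0.0 -6.9
```

```bash
python3 - <<'E'
from h import *
f=state(); f=go([.56,-.13,.17],down(-5),f); f=go([.4871,.0256,.17],down(1.9),f)
E
```

```text
t 43.075 tcp [ 0.6317 -0.2851  0.1696] yaw -12.13 z [-0.      0.0003 -1.    ] gap 0.118 gf 79.81808066368103 F [ 0.0532  0.5642 -3.3928] q [-0.5849  0.6855  1.3025  0.0002  1.1538  1.1976]
ROW -102.7 -136.6 -0.3 -0.0 0.0 -7.1
ROW -86.2 -148.7 0.0 0.0 0.0 -6.9
```

>>> {"op": "move_arm", "data": {
  "commands": "-15 -20 0 0 0 -1 -1; -40 -53 0 0 0 -3 -1; -65 -87 0 0 0 -5 -1; -90 -120 0 0 0 -6.5 -1; -103 -137 0 0 0 -7.1 -1"
}}

```text
t: 43.7
tcp_pos: [0.5587, -0.1276, 0.1702]
tool_rot: [0.999, -0.043, -0.0, -0.0]
force: [-0.4, -1.1, -3.3]
finger_gap: 0.12
gripper_force: 79.7
```

>>> {"op": "move_arm", "data": {
  "commands": "-24 -42 0 0 0 -2 -1; -48 -84 0 0 0 -4 -1; -72 -125 0 0 0 -6 -1; -86 -149 0 0 0 -6.9 -1; -86 -149 0 0 0 -6.9 -1"
}}

```text
t: 44.32
tcp_pos: [0.4868, 0.0277, 0.1703]
tool_rot: [1.0, 0.018, 0.0, 0.0]
force: [0.1, 0.1, -3.5]
finger_gap: 0.121
gripper_force: 79.7
```

>>> {"op": "move_arm", "data": {
  "commands": "0 0 0 0 0 0 -1; 0 0 0 0 0 0 -1; 0 0 0 0 0 0 -1; 0 0 0 0 0 0 -1; 0 0 0 0 0 0 -1"
}}

```text
t: 44.95
tcp_pos: [0.4873, 0.0262, 0.1699]
tool_rot: [1.0, 0.016, 0.0, -0.0]
force: [-0.5, 0.6, -3.4]
finger_gap: 0.12
gripper_force: 79.7
```

```bash
python3 - <<'E'
from h import *
f=state(); f=go([.4871,.0256,.17],down(1.9),f); s=snap('wrist','w20'); pickle.dump(s,open('w20.pkl','wb')); I=s['image'].astype(int);G=I.mean(2)
RB=I[...,0]-I[...,2]
for v in (112,117,134): print(v,[f"{u}:{RB[v,u]}/{int(G[v,u])}" for u in [*range(105,130),*range(372,397)]])
E
```

```text
t 44.95 tcp [0.4873 0.0262 0.1699] yaw 1.84 z [ 0.0003  0.     -1.    ] gap 0.12 gf 79.71755504608154 F [-0.5394  0.5529 -3.3776] q [-0.1757  0.4384  1.8341  0.0001  0.8688  1.3628]
ROW -0.2 0.6 -0.1 -0.0 -0.0 -0.1
112 ['105:91/211', '106:91/210', '107:92/209', '108:92/210', '109:93/210', '110:91/211', '111:93/210', '112:92/211', '113:91/212', '114:91/211', '115:91/212', '116:92/211', '117:93/210', '118:92/212', '119:92/212', '120:91/212', '121:91/212', '122:90/212', '123:82/214', '124:57/215', '125:23/215', '126:10/213', '127:9/213', '128:10/212', '129:6/213', '372:1/213', '373:0/212', '374:2/212', '375:11/212', '376:38/212', '377:76/210', '378:93/207', '379:94/207', '380:94/207', '381:96/206', '382:95/207', '383:96/205', '384:96/206', '385:95/206', '386:93/206', '387:93/206', '388:94/206', '389:96/205', '390:97/204', '391:96/205', '392:95/204', '393:95/205', '394:95/205', '395:95/204', '396:96/204']
117 ['105:94/207', '106:95/208', '107:94/208', '108:94/207', '109:95/207', '110:94/208', '111:93/209', '112:92/209', '113:94/208', '114:93/209', '115:92/209', '116:93/210', '117:94/209'
[... 481 characters left out ...]
', '395:92/160', '396:97/170']
134 ['105:91/212', '106:92/212', '107:91/212', '108:87/214', '109:71/217', '110:33/222', '111:6/225', '112:0/221', '113:1/202', '114:1/159', '115:0/124', '116:0/117', '117:0/117', '118:2/117', '119:1/118', '120:0/118', '121:1/118', '122:1/117', '123:0/117', '124:1/115', '125:0/116', '126:1/117', '127:0/114', '128:0/114', '129:-1/115', '372:3/204', '373:2/205', '374:2/204', '375:1/204', '376:1/205', '377:0/205', '378:2/207', '379:3/209', '380:2/208', '381:3/205', '382:1/206', '383:3/207', '384:2/208', '385:0/205', '386:0/196', '387:-1/175', '388:1/164', '389:3/161', '390:12/158', '391:43/150', '392:74/144', '393:81/140', '394:82/139', '395:79/141', '396:80/142']
```

>>> {"op": "move_arm", "data": {
  "commands": "0 0 10 0 0 0 -1; 0 0 22 0 0 0 -1; 0 0 34 0 0 0 -1; 0 0 46 0 0 0 -1; 0 0 55 0 0 0 -1"
}}

```text
t: 45.62
tcp_pos: [0.4869, 0.0265, 0.1138]
tool_rot: [1.0, 0.016, -0.0, -0.0]
force: [0.2, -0.2, -3.8]
finger_gap: 0.121
gripper_force: 79.7
```

>>> {"op": "move_arm", "data": {
  "commands": "0 0 8 0 0 0 -1; 0 0 16 0 0 0 -1; 0 0 24 0 0 0 -1; 0 0 30 0 0 0 -1; 0 0 34 0 0 0 -1"
}}

```text
t: 46.25
tcp_pos: [0.4873, 0.0264, 0.0806]
tool_rot: [1.0, 0.016, 0.0, -0.0]
force: [0.0, -0.6, -3.5]
finger_gap: 0.118
gripper_force: 79.7
```

```bash
python3 - <<'E'
from h import *
f=state(); f=go([.4871,.0256,.0763],down(1.9),f)
E
```

```text
t 46.25 tcp [0.4873 0.0264 0.0806] yaw 1.86 z [ 0.0003  0.     -1.    ] gap 0.118 gf 79.69616889953613 F [ 0.0482 -0.5652 -3.5415] q [-0.1754  0.6003  1.8998  0.0001  0.6412  1.3629]
ROW -0.2 0.8 4.3 -0.0 -0.0 -0.0
```

>>> {"op": "move_arm", "data": {
  "commands": "0 0.4 2 0 0 0 -1; 0 0.4 3.5 0 0 0 -1; 0 0.4 4.6 0 0 0 -1; 0 0.4 4.8 0 0 0 -1; 0 0.4 4.8 0 0 0 -1"
}}

```text
t: 46.88
tcp_pos: [0.4874, 0.026, 0.0763]
tool_rot: [1.0, 0.016, 0.0, 0.0]
force: [-0.6, -0.9, -3.2]
finger_gap: 0.115
gripper_force: 79.8
```

>>> {"op": "move_arm", "data": {
  "commands": "0 0 0 0 0 0 -0.4; 0 0 0 0 0 0 -0.4; 0 0 0 0 0 0 -0.4; 0 0 0 0 0 0 -0.4; 0 0 0 0 0 0 -0.4"
}}

```text
t: 47.5
tcp_pos: [0.4873, 0.026, 0.0762]
tool_rot: [1.0, 0.016, 0.0, 0.0]
force: [0.6, -0.2, 0.5]
finger_gap: 0.301
gripper_force: 0.0
```

>>> {"op": "move_arm", "data": {
  "commands": "0 0 -40 0 0 0 -0.4; 0 0 -90 0 0 0 -0.4; 0 0 -140 0 0 0 1; 0 0 -180 0 0 0 1; 30 0 -195 0 0 0 1"
}}

```text
t: 48.12
tcp_pos: [0.5167, 0.0272, 0.274]
tool_rot: [1.0, 0.016, 0.002, 0.0]
force: [0.8, -0.7, 0.0]
finger_gap: 0.919
gripper_force: 0.0
```

>>> {"op": "move_arm", "data": {
  "commands": "0 0 0 0 0 0 1; 0 0 0 0 0 0 1; 0 0 0 0 0 0 1; 0 0 0 0 0 0 1; 0 0 0 0 0 0 1"
}}

```text
t: 48.75
tcp_pos: [0.5168, 0.027, 0.2708]
tool_rot: [1.0, 0.016, -0.0, -0.0]
force: [-0.2, -0.2, -0.1]
finger_gap: 0.999
gripper_force: 0.0
```

```bash
python3 - <<'E'
from h import *
f=state(); s=snap('wrist','w21'); pickle.dump(s,open('w21.pkl','wb'))
I=s['image'].astype(int);G=I.mean(2)
z=.096
for n,c in (('F',(.547,.026)),('N',(.427,.026)),('L',(.487,.1056)),('R',(.487,-.0544))): print(n,np.round(proj(s,[*c,z]),1))
for u in(215,290): print(u,[f"{v}:{int(G[v,u])}" for v in [*range(118,150),*range(225,250)]])
for v in (170,200): print(v,[f"{u}:{int(G[v,u])}" for u in [*range(170,195),*range(308,330)]])
go([.64,.275,.27],down(-2),f)
E
```

```text
t 48.75 tcp [0.5168 0.027  0.2708] yaw 1.86 z [-0.0006  0.0001 -1.    ] gap 0.999 gf 0.0 F [-0.2071 -0.2384 -0.1306] q [-0.1639  0.3344  1.6507  0.      1.1571  1.3743]
F [252.8 145.9]
N [249.3 246.3]
L [180.3 196.8]
R [321.9 201.2]
215 ['118:173', '119:174', '120:173', '121:172', '122:174', '123:170', '124:160', '125:157', '126:167', '127:174', '128:175', '129:164', '130:135', '131:112', '132:108', '133:100', '134:74', '135:48', '136:36', '137:36', '138:38', '139:40', '140:45', '141:34', '142:35', '143:34', '144:35', '145:45', '146:64', '147:85', '148:90', '149:90', '225:31', '226:37', '227:39', '228:34', '229:32', '230:38', '231:37', '232:39', '233:40', '234:38', '235:41', '236:40', '237:38', '238:39', '239:36', '240:37', '241:46', '242:65', '243:85', '244:89', '245:94', '246:110', '247:139', '248:152', '249:155']
290 ['118:163', '119:163', '120:169', '121:171', '122:170', '123:162', '124:154', '125:169', '126:183', '127:186', '128:181', '129:158', '130:142', '131:145', '132:152', '133:152', '134:105', '135:55', '136:40', '137:38', '138:42', '139:50', '140:59', '141:47', '142:41', 
[... 632 characters left out ...]
2:53', '313:53', '314:54', '315:54', '316:54', '317:54', '318:65', '319:90', '320:93', '321:92', '322:96', '323:95', '324:96', '325:97', '326:96', '327:96', '328:98', '329:98']
200 ['170:163', '171:161', '172:161', '173:161', '174:161', '175:162', '176:160', '177:161', '178:161', '179:154', '180:133', '181:103', '182:94', '183:90', '184:87', '185:75', '186:47', '187:31', '188:26', '189:25', '190:26', '191:26', '192:32', '193:31', '194:28', '308:41', '309:52', '310:53', '311:53', '312:53', '313:52', '314:53', '315:55', '316:69', '317:89', '318:94', '319:96', '320:96', '321:97', '322:99', '323:99', '324:101', '325:101', '326:99', '327:96', '328:99', '329:100']
ROW 131.2 -243.8 0.8 -0.0 0.0 3.9
```

>>> {"op": "move_arm", "data": {
  "commands": "25 -49 0 0 0 0 1; 52 -98 0 0 0 1 1; 79 -147 0 0 0 2 1; 105 -196 0 0 0 3 1; 131 -244 0 0 0 3.9 1"
}}

```text
t: 49.42
tcp_pos: [0.6408, 0.2768, 0.271]
tool_rot: [1.0, -0.018, 0.0, 0.0]
force: [1.0, 0.9, 0.4]
finger_gap: 1.001
gripper_force: 0.0
```

>>> {"op": "move_arm", "data": {
  "commands": "0 0 0 0 0 0 1; 0 0 0 0 0 0 1; 0 0 0 0 0 0 1; 0 0 0 0 0 0 1; 0 0 0 0 0 0 1"
}}

```text
t: 50.05
tcp_pos: [0.6402, 0.2743, 0.2716]
tool_rot: [1.0, -0.018, 0.0, -0.0]
force: [0.1, 0.2, -0.6]
finger_gap: 1.001
gripper_force: 0.0
```

```bash
python3 - <<'E'
from dark import *
from chunks import chunks
f=state(); s=snap('wrist','w22'); pickle.dump(s,open('w22.pkl','wb')); 
I=s['image'].astype(int); m=((I[...,0]-I[...,2]<22)&(I.mean(2)<120)).astype(np.uint8)
for c in cv2.findContours(m,0,1)[0]:
    b=cv2.boundingRect(c)
    if cv2.contourArea(c)>2500: print(b,np.round(cv2.approxPolyDP(c,3,True)[:,0]/.64).astype(int).tolist()[:12])
chunks(s,.038,100)
E
```

```text
t 50.05 tcp [0.6402 0.2743 0.2716] yaw -2.1 z [ 0.0006  0.0001 -1.    ] gap 1.001 gf 0.0 F [ 0.0747  0.1628 -0.5705] q [ 0.2448  0.5924  1.1896 -0.0001  1.3589  1.8523]
(0, 205, 512, 179) [[798, 356], [744, 320], [653, 333], [569, 331], [562, 338], [567, 409], [562, 412], [552, 395], [531, 398], [525, 431], [527, 456], [552, 516]]
(192, 132, 117, 85) [[300, 208], [305, 333], [470, 336], [480, 212]]
px (451, 274, 27, 20) area 396.0 ctr [ 0.4381 -0.0482] size [40.4 34.8] long dir 85.6 rgb [133  86  50]
px (393, 273, 16, 20) area 224.0 ctr [0.4464 0.0551] size [34.1 22. ] long dir 1.7 rgb [140  91  54]
px (245, 159, 9, 45) area 276.5 ctr [0.6138 0.2784] size [10.1 60.2] long dir -4.0 rgb [90 55 34]
```

```bash
python3 - <<'E'
from h import *
s=pickle.load(open('w22.pkl','rb'))
C=quad([edge(s,(320,208.7),(465,212),.005,2.5,rb=1),edge(s,(479,225),(471,320),.008,2.5),edge(s,(455,335.8),(320,333.6),.008,2.5,rb=1),edge(s,(304.5,320),(300.5,225),.008,2.5,rb=1)])
I=s['image'].astype(int);
for v in (165,180,195): print(v,[f"{u}:{I[v,u,0]-I[v,u,2]}/{int(I[v,u].mean())}" for u in range(236,266)])
for u in (249,): print(u,[f"{v}:{I[v,u,0]-I[v,u,2]}/{int(I[v,u].mean())}" for v in [*range(150,168),*range(195,212)]])
E
```

```text
corners [[0.6778, 0.3533], [0.666, 0.1941], [0.5466, 0.201], [0.5589, 0.3625]] 
len [0.1596 0.1196 0.162  0.1193] res [np.float64(0.0004), np.float64(0.0), np.float64(0.0003), np.float64(0.0003)] centre [0.6123 0.2777] dir0 -94.28
165 ['236:-6/87', '237:-7/84', '238:-8/86', '239:-6/87', '240:-4/87', '241:-7/85', '242:-5/82', '243:6/74', '244:33/63', '245:52/58', '246:56/59', '247:56/60', '248:59/57', '249:57/61', '250:59/57', '251:59/56', '252:56/55', '253:46/50', '254:27/45', '255:2/47', '256:-2/49', '257:-4/51', '258:-5/52', '259:-4/52', '260:-4/52', '261:-4/52', '262:-2/50', '263:-5/52', '264:-4/51', '265:-6/52']
180 ['236:-5/82', '237:-6/85', '238:-6/83', '239:-6/82', '240:-5/82', '241:-7/80', '242:-1/80', '243:18/67', '244:45/59', '245:54/59', '246:57/58', '247:55/60', '248:56/58', '249:56/60', '250:56/61', '251:55/59', '252:53/56', '253:37/48', '254:9/43', '255:-2/50', '256:-5/48', '257:-4/48', '258:-3/50', '259:-2/52', '260:-3/51', '261:-3/49', '262:-1/51', '263:-4/48', '264:-3/48', '265:-3/50']
195 ['236:-6/81', '237:-5/86', '238:-4/81', '239:-7/81', '240:-7/84', '241:-6/80', '242:5/74', '243:32/67', '244:51/60', '245:56/59', '246:57/57', '247:58/59', '248:57/59', '249:57/60', '250:56/57', '251:53/54', '252:42/50', '253:17/43', '254:-1/47', '255:-4/50', '256:-2/50', '257:-5/52', '258:-4/53', '259:-4/49', '260:-5/49', '261:-2/50', '262:-3/49', '263:-3/51', '264:-2/54', '265:-2/51']
249 ['150:-6/85', '151:-7/83', '152:-5/84', '153:-5/85', '154:-4/76', '155:6/46', '156:17/24', '157:20/23', '158:33/24', '159:44/40', '160:53/54', '161:58/59', '162:59/56', '163:56/61', '164:57/59', '165:57/61', '166:59/58', '167:58/58', '195:57/60', '196:54/61', '197:56/59', '198:54/59', '199:56/59', '200:57/58', '201:57/58', '202:57/59', '203:57/57', '204:52/60', '205:28/64', '206:1/77', '207:-6/83', '208:-8/83', '209:-7/84', '210:-5/83', '211:-7/81']
```

```bash
python3 - <<'E'
from h import *
s=pickle.load(open('w22.pkl','rb'))
a=onz(s,249.2,158.9,.038);b=onz(s,247.9,205,.038);print(a,b,np.linalg.norm(a-b),(a+b)/2)
f=state(); f=go([.6125,.278,.10],down(-4.2),f)
E
```

```text
[0.6439 0.2763 0.038 ] [0.5811 0.2805 0.038 ] 0.06293829965575785 [0.6125 0.2784 0.038 ]
t 50.1 tcp [0.6402 0.2745 0.2715] yaw -2.09 z [ 0.0006  0.0001 -1.    ] gap 0.997 gf 0.0 F [-0.2967 -0.6128 -0.163 ] q [ 0.245   0.5926  1.1894 -0.0001  1.3589  1.8523]
ROW -27.9 -2.5 171.5 -0.0 -0.0 2.1
```

>>> {"op": "move_arm", "data": {
  "commands": "-10 -1 50 0 0 1 1; -20 -2 100 0 0 2 1; -28 -2.5 150 0 0 2.1 1; -28 -2.5 171 0 0 2.1 1; -28 -2.5 171 0 0 2.1 1",
  "grip_force": 80
}}

```text
t: 50.72
tcp_pos: [0.6109, 0.2781, 0.0981]
tool_rot: [0.999, -0.036, -0.002, 0.001]
force: [0.4, -0.2, 0.1]
finger_gap: 1.0
gripper_force: 0.0
```

>>> {"op": "move_arm", "data": {
  "commands": "0 0 40 0 0 0 1; 0 0 75 0 0 0 1; 0 0 85 0 0 0 1; 0 0 86 0 0 0 1; 0 0 86 0 0 0 1"
}}

```text
t: 51.35
tcp_pos: [0.6139, 0.2791, 0.0161]
tool_rot: [0.999, -0.036, 0.002, -0.001]
force: [0.1, 0.2, 0.2]
finger_gap: 1.0
gripper_force: 0.0
```

>>> {"op": "move_arm", "data": {
  "commands": "0 0 0 0 0 0 -1; 0 0 0 0 0 0 -1; 0 0 0 0 0 0 -1; 0 0 0 0 0 0 -1; 0 0 0 0 0 0 -1",
  "grip_force": 80
}}

```text
t: 51.98
tcp_pos: [0.6126, 0.2786, 0.0146]
tool_rot: [0.999, -0.036, 0.0, 0.0]
force: [0.5, -0.8, 3.5]
finger_gap: 0.146
gripper_force: 82.0
```

>>> {"op": "move_arm", "data": {
  "commands": "0 0 -20 0 0 0 -1; 0 0 -60 0 0 0 -1; 0 0 -110 0 0 0 -1; 0 0 -150 0 0 0 -1; 0 0 -160 0 0 0 -1"
}}

```text
t: 52.6
tcp_pos: [0.6139, 0.2793, 0.1779]
tool_rot: [0.999, -0.036, 0.003, -0.001]
force: [-0.1, 0.2, -4.2]
finger_gap: 0.147
gripper_force: 81.2
```

>>> {"op": "move_arm", "data": {
  "commands": "0 0 0 0 0 0 -1; 0 0 0 0 0 0 -1; 0 0 0 0 0 0 -1; 0 0 0 0 0 0 -1; 0 0 0 0 0 0 -1"
}}

```text
t: 53.22
tcp_pos: [0.6122, 0.2786, 0.1736]
tool_rot: [0.999, -0.036, -0.0, 0.0]
force: [0.8, 0.1, -4.0]
finger_gap: 0.142
gripper_force: 81.1
```

```bash
python3 - <<'E'
from h import *
p,R=state(); s=snap('wrist','w23'); pickle.dump(s,open('w23.pkl','wb'))
I=s['image'].astype(int); G=I.mean(2); RB=I[...,0]-I[...,2]
for u in (140,200,330): print(u,[f"{v}:{RB[v,u]}/{int(G[v,u])}" for v in range(136,190,1)])
for v in (200,): print(v,[f"{u}:{RB[v,u]}/{int(G[v,u])}" for u in [*range(70,120),*range(390,440)]])
E
```

```text
t 53.225 tcp [0.6122 0.2786 0.1736] yaw -4.14 z [-0.0005 -0.0002 -1.    ] gap 0.142 gf 81.08005285263062 F [ 0.799   0.0761 -3.9919] q [ 0.2613  0.6546  1.3571 -0.0001  1.1304  1.9043]
140 ['136:101/182', '137:101/183', '138:101/183', '139:101/184', '140:100/185', '141:101/184', '142:100/181', '143:95/167', '144:65/122', '145:24/71', '146:-3/66', '147:-4/86', '148:-7/96', '149:-6/101', '150:-6/99', '151:-7/102', '152:-7/100', '153:-6/101', '154:-7/101', '155:-9/103', '156:-9/101', '157:-8/100', '158:-6/102', '159:-6/98', '160:-6/100', '161:-7/99', '162:-5/101', '163:-7/102', '164:-9/102', '165:-7/103', '166:-8/102', '167:-7/99', '168:-6/101', '169:-7/102', '170:-6/102', '171:-7/104', '172:-6/102', '173:-9/102', '174:-9/102', '175:-10/100', '176:-7/103', '177:-8/104', '178:-7/104', '179:-7/102', '180:-7/103', '181:-9/102', '182:-7/101', '183:-8/102', '184:-7/103', '185:-7/104', '186:-6/102', '187:-8/101', '188:-7/104', '189:-9/103']
200 ['136:100/188', '137:99/191', '138:101/191', '139:99/192', '140:101/190', '141:100/188', '142:99/180', '143:82/151', '144:48/92', '145:8/60', '146:-5/
[... 1993 characters left out ...]
:-7/98', '390:-6/98', '391:-6/98', '392:-5/99', '393:-7/101', '394:-5/98', '395:-6/98', '396:-6/98', '397:-3/98', '398:10/95', '399:43/101', '400:62/109', '401:66/111', '402:65/112', '403:66/112', '404:64/110', '405:67/109', '406:65/110', '407:65/110', '408:66/113', '409:64/112', '410:65/112', '411:64/111', '412:65/111', '413:65/111', '414:66/112', '415:65/109', '416:65/110', '417:65/111', '418:65/110', '419:65/111', '420:65/111', '421:65/113', '422:63/110', '423:66/108', '424:65/110', '425:64/109', '426:65/112', '427:64/111', '428:64/108', '429:63/110', '430:62/108', '431:64/107', '432:63/109', '433:64/109', '434:62/110', '435:64/108', '436:64/106', '437:64/107', '438:63/106', '439:62/106']
```

```bash
python3 - <<'E'
from h import *
p,R=state(); s=pickle.load(open('w23.pkl','rb')); e=R.inv().apply(onz(s,250,146.1,p[2]-.0066)-p)*1000; print(e)
x=.4863-(e[0]-60)/1000; print(x)
f=(p,R); f=go([.55,.15,.19],down(-1),f); f=go([x,.026,.19],down(1.9),f)
E
```

```text
t 53.275 tcp [0.6123 0.2786 0.1738] yaw -4.14 z [-0.0001 -0.0001 -1.    ] gap 0.141 gf 81.0802710056305 F [ 0.051  -0.7669 -5.1929] q [ 0.2613  0.6543  1.357  -0.0001  1.1304  1.9044]
[58.9866 -0.6843  6.5934]
0.48731341831038966
ROW -52.8 132.8 -16.1 0.0 0.0 -3.1
ROW -60.5 125.1 0.0 0.0 0.0 -2.9
```

>>> {"op": "move_arm", "data": {
  "commands": "-8 20 -3 0 0 -0.5 -1; -20 50 -8 0 0 -1 -1; -33 83 -12 0 0 -2 -1; -46 116 -16 0 0 -3 -1; -53 133 -16 0 0 -3.1 -1"
}}

```text
t: 53.9
tcp_pos: [0.5495, 0.1486, 0.1907]
tool_rot: [1.0, -0.01, 0.001, -0.0]
force: [-0.0, 0.6, -4.8]
finger_gap: 0.147
gripper_force: 81.0
```

>>> {"op": "move_arm", "data": {
  "commands": "-18 37 0 0 0 -1 -1; -36 74 0 0 0 -2 -1; -54 111 0 0 0 -2.8 -1; -60.5 125 0 0 0 -2.9 -1; -60.5 125 0 0 0 -2.9 -1"
}}

```text
t: 54.52
tcp_pos: [0.4877, 0.0256, 0.1904]
tool_rot: [1.0, 0.015, 0.001, -0.0]
force: [0.5, -0.9, -3.6]
finger_gap: 0.144
gripper_force: 80.9
```

>>> {"op": "move_arm", "data": {
  "commands": "0 0 0 0 0 0 -1; 0 0 0 0 0 0 -1; 0 0 0 0 0 0 -1; 0 0 0 0 0 0 -1; 0 0 0 0 0 0 -1"
}}

```text
t: 55.15
tcp_pos: [0.4871, 0.0261, 0.1901]
tool_rot: [1.0, 0.016, 0.0, -0.0]
force: [0.3, -0.1, -3.8]
finger_gap: 0.145
gripper_force: 80.9
```

```bash
python3 - <<'E'
from h import *
f=state(); f=go([.4873,.026,.1105],down(1.9),f)
E
```

```text
t 55.15 tcp [0.4871 0.0261 0.1901] yaw 1.88 z [ 0.0003  0.     -1.    ] gap 0.145 gf 80.93703389167786 F [ 0.3022 -0.0619 -3.7863] q [-0.1761  0.4055  1.8146  0.0001  0.9212  1.3618]
ROW 0.1 0.1 79.6 -0.0 -0.0 -0.0
```

>>> {"op": "move_arm", "data": {
  "commands": "0 0 20 0 0 0 -1; 0 0 40 0 0 0 -1; 0 0 55 0 0 0 -1; 0 0 65 0 0 0 -1; 0 0 72 0 0 0 -1"
}}

```text
t: 55.78
tcp_pos: [0.4873, 0.0259, 0.1178]
tool_rot: [1.0, 0.016, 0.0, -0.0]
force: [0.2, 0.3, -4.8]
finger_gap: 0.143
gripper_force: 81.0
```

>>> {"op": "move_arm", "data": {
  "commands": "0 0 2 0 0 0 -1; 0 0 4 0 0 0 -1; 0 0 6 0 0 0 -1; 0 0 7.5 0 0 0 -1; 0 0 7.5 0 0 0 -1"
}}

```text
t: 56.4
tcp_pos: [0.4871, 0.0259, 0.1106]
tool_rot: [1.0, 0.016, 0.0, -0.0]
force: [0.2, 0.1, -4.5]
finger_gap: 0.152
gripper_force: 80.8
```

>>> {"op": "move_arm", "data": {
  "commands": "0 0 0 0 0 0 0; 0 0 0 0 0 0 1; 0 0 0 0 0 0 1; 0 0 0 0 0 0 1; 0 0 0 0 0 0 1"
}}

```text
t: 57.02
tcp_pos: [0.4872, 0.0259, 0.1107]
tool_rot: [1.0, 0.016, 0.0, 0.0]
force: [-0.1, 0.2, -0.6]
finger_gap: 1.0
gripper_force: 0.0
```

>>> {"op": "move_arm", "data": {
  "commands": "0 0 -40 0 0 0 1; 0 0 -90 0 0 0 1; 0 0 -130 0 0 0 1; 0 0 -150 0 0 0 1; 30 0 -160 0 0 0 1"
}}

```text
t: 57.65
tcp_pos: [0.5159, 0.0272, 0.2723]
tool_rot: [1.0, 0.016, 0.0, 0.0]
force: [1.5, -0.0, -0.2]
finger_gap: 0.999
gripper_force: 0.0
```

>>> {"op": "move_arm", "data": {
  "commands": "0 0 0 0 0 0 1; 0 0 0 0 0 0 1; 0 0 0 0 0 0 1; 0 0 0 0 0 0 1; 0 0 0 0 0 0 1"
}}

```text
t: 58.28
tcp_pos: [0.5167, 0.0269, 0.2704]
tool_rot: [1.0, 0.016, -0.0, -0.0]
force: [0.1, 0.8, 0.3]
finger_gap: 1.003
gripper_force: 0.0
```

```bash
python3 - <<'E'
from h import *
f=state(); s=snap('wrist','w24'); pickle.dump(s,open('w24.pkl','wb'))
I=s['image'].astype(int);G=I.mean(2)
z=.104
for n,c in (('F',(.546,.026)),('N',(.426,.026)),('L',(.486,.1056)),('R',(.486,-.0544))): print(n,np.round(proj(s,[*c,z]),1))
for u in(215,290): print(u,[f"{v}:{int(G[v,u])}" for v in [*range(130,160),*range(235,262)]])
for v in (170,200): print(v,[f"{u}:{int(G[v,u])}" for u in [*range(165,195),*range(308,336)]])
# bystanders & tray in top view vs start
a=pickle.load(open('s0.pkl','rb'))['top']['image'].astype(int); t=snap('top','topend'); d=np.abs(t['image'].astype(int)-a).max(2)
for n,(x,y,z) in dict(plates=(.581,.527,.04),carafe=(.428,.534,0),cellar=(.441,-.526,.07),cork=(.578,-.53,.02),pink=(.255,.489,0)).items():
    u,v=[int(q) for q in proj(t,[x,y,z])]; w=d[v-18:v+18,u-18:u+18]; print(n,np.median(w),(w>30).mean().round(3))
E
```

```text
t 58.275 tcp [0.5167 0.0269 0.2704] yaw 1.86 z [-0.0003  0.0001 -1.    ] gap 1.003 gf 0.0 F [0.1352 0.7538 0.3329] q [-0.1642  0.3346  1.6516  0.0001  1.1558  1.3741]
F [252.7 148.2]
N [249.1 250.5]
L [178.5 200.2]
R [323.4 204.6]
215 ['130:125', '131:106', '132:101', '133:93', '134:67', '135:41', '136:31', '137:31', '138:31', '139:37', '140:41', '141:36', '142:33', '143:31', '144:33', '145:34', '146:43', '147:50', '148:76', '149:86', '150:88', '151:88', '152:88', '153:88', '154:85', '155:84', '156:89', '157:89', '158:87', '159:89', '235:83', '236:84', '237:84', '238:84', '239:86', '240:86', '241:88', '242:87', '243:85', '244:85', '245:86', '246:86', '247:87', '248:91', '249:102', '250:125', '251:139', '252:146', '253:153', '254:156', '255:158', '256:159', '257:158', '258:155', '259:161', '260:166', '261:168']
290 ['130:134', '131:133', '132:137', '133:134', '134:94', '135:51', '136:35', '137:36', '138:36', '139:44', '140:52', '141:44', '142:34', '143:36', '144:33', '145:38', '146:43', '147:51', '148:75', '149:88', '150:89', '151:88', '152:88', '153:88', '154:89', '155:89', '156:89',
[... 883 characters left out ...]
33:90', '334:90', '335:91']
200 ['165:151', '166:153', '167:151', '168:151', '169:150', '170:151', '171:149', '172:151', '173:153', '174:152', '175:151', '176:148', '177:146', '178:130', '179:103', '180:87', '181:85', '182:85', '183:85', '184:84', '185:87', '186:84', '187:85', '188:87', '189:85', '190:83', '191:84', '192:84', '193:83', '194:83', '308:88', '309:89', '310:87', '311:87', '312:86', '313:86', '314:87', '315:89', '316:87', '317:88', '318:88', '319:87', '320:86', '321:87', '322:85', '323:80', '324:88', '325:92', '326:92', '327:91', '328:91', '329:91', '330:92', '331:92', '332:92', '333:92', '334:91', '335:91']
plates 7.0 0.0
carafe 5.0 0.0
cellar 6.0 0.253
cork 6.0 0.0
pink 5.0 0.0
```

```bash
python3 - <<'E'
from chunks import *
for n in('w10','w18'): print(n); chunks(pickle.load(open(n+'.pkl','rb')),.02,40)
s=snap('scene'); print('scene'); chunks(s,.03,40)
E
```

```text
w10
px (244, 141, 13, 71) area 808.0 ctr [ 0.3836 -0.2658] size [100.3  17.2] long dir 1.8 rgb [87 52 32]
px (423, 107, 74, 74) area 4096.5 ctr [ 0.4405 -0.5548] size [101.6 107.8] long dir -88.0 rgb [147  94  54]
px (18, 72, 48, 65) area 1730.0 ctr [0.4763 0.0147] size [66.5 83. ] long dir -3.7 rgb [63 45 36]
w18
px (267, 332, 14, 18) area 168.5 ctr [ 0.3508 -0.2556] size [39.  19.7] long dir 1.3 rgb [83 50 32]
px (41, 293, 23, 14) area 215.5 ctr [0.5051 0.0856] size [24.7 38.4] long dir -86.4 rgb [135  86  49]
px (415, 252, 65, 55) area 2653.0 ctr [ 0.4082 -0.5499] size [109.7 102.2] long dir 75.5 rgb [147  95  58]
scene
px (202, 100, 19, 12) area 131.5 ctr [ 0.433  -0.5721] size [91.7 65.9] long dir 11.3 rgb [122  82  47]
px (120, 30, 10, 18) area 56.0 ctr [ 0.606  -1.2823] size [182.1  22.7] long dir 83.7 rgb [68 43 22]
px (140, 0, 7, 51) area 207.0 ctr [ 0.4694 -1.3833] size [534.2  32.5] long dir 71.7 rgb [104  65  36]
px (0, 0, 292, 115) area 19156.5 ctr [ 0.6023 -1.1726] size [1022.9 1682.2] long dir -27.4 rgb [81 49 28]
```

Tray is empty and no loose chunks remain; everything is seated. Handing in.

```bash
python3 -c "
from station import ticket
print(ticket.sign_off())"
```

```text
the job is handed in; nothing more can be done
None
```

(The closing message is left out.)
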